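Right the fallen sauce bottle, fill the condiment carrier, ring for pick-up

ROBOT

A 6-joint arm with a two-finger parallel gripper is mounted at the origin on a cart in front of the work surface, level with it; the furniture and walls round the work are solid. World frame = base frame: x ahead of the robot, y to its left, z up, the work surface at z = 0. Lengths are in m, angles in rad, forces in N, time in s.
With the tool pointing down it reaches from about 0.375 to 0.75 m from the base axis. Payload 9 kg.
Tool frame: the origin (TCP) lies midway between the tips of the shut fingers; the grasp point (between the pads) lies behind it (arm.hold_point_z is the z of the grasp point in the tool frame, in m); z points along the fingers, y is the line along which they close (so a half turn about z gives the same grasp; the last joint's range is limited). The gripper opens to 85 mm and grips with 20 to 120 N. Pads are 22 mm wide; open, the fingers measure 114 mm over their backs; the gripper's body (76 mm by 85 mm) begins 54 mm behind the grasp point. The pads swing forward as they close: fully open they stand 13 mm farther back than shut.
Start: joints at [1.12, 0.104, 0.097, 1.564, 0, 1.353], TCP at [0.138, 0.584, 0.231] pointing down, gripper open.
Joint ranges: [-2.99, 2.99], [-0.84, 1.86], [-1.1, 1.16], [-1.84, 2.11], [-1.51, 1.56], [-3.14, 3.14]. Speed limits (rad/s): [2.22, 2.22, 2.57, 3.14, 3.14, 3.14].

INTERFACE

Orientations are given as a unit quaternion [w, x, y, z].
In Python, from cell import arm gives the robot as it stands.
- The arm moves only by the shell command python3 -m crank 'ROWS' [FORCE]. ROWS is JSON, a list of rows, each an object with "twist": the turn, a rotation vector about the tool's x, y, z in degrees, a list of three; "translation": the shift along the tool's x, y, z in mm, a list of three; "claw": the finger opening in mm, from 0 to 85.4. A call has 1 to 10 rows; each row shifts and turns the commanded pose from where the row before left it, along the tool's axes as they then stand; what a row does not reach is not made up. A row lasts 1/12 s, in which the tool goes at most 41.7 mm and 7.16 degrees, less where a joint would pass 70% of its speed; a pose out of reach is approached as far as the arm can. A call is refused whole if a number of a shift passes 41.7 or a number of a turn 7.16, either way. A call with a gripper value outside its range is refused whole. The fingers move at their own pace and stop on an object; FORCE is the grip in N (left out, the last holds). Time passes only in rows, so rows that do not move let the fingers close. It gives the time, the measured TCP pose, the force, the opening and the grip force at its end, in the units of the state.
- arm.observe(): the state, without advancing time (a new reading comes with each control period).
- arm.camera(name): name is "scene" or "side" or "wrist"; returns the picture (384x512x3 uint8, red, green, blue); there is no depth.
- arm.camera_params(name): a dict with "K" (3x3 intrinsics, pixels), "extrinsics" (4x4, takes a point from world to camera coordinates). Camera axes: x right, y down, z forward; pixel columns grow to the right and rows downward; lengths in m; the calibration is good to about 2 mm. A picture is of the moment at which its call begins: read the wrist's pose just before it. camera_params takes no time and is no camera call; for the wrist camera it gives the pose at the moment of the call.
- arm.close_job(): hands the job in; it is judged then, once.
The state is a dict: "t": time; "q": joint angles; "joint_vel": joint speeds; "tau": joint torques, N m; "eef_pos": TCP position; "orientation": TCP orientation; "force": force on the tool from outside, world axes, zero at the start; "torque": the same for the moment, N m; "gripper_width": finger opening in m; "grasp_force": force on a finger pad.
Only numpy, scipy, OpenCV 4.12 (cv2) and the standard library are available. Lean on these libraries where they do the work, as an engineer would, in place of code of your own. Each camera call takes 0.05 s, during which the arm holds its last target. There are 200 camera calls.

TASK

The red squeeze bottle has fallen over on the counter: stand it upright on the free counter and let go of it, so that it stands by itself. Then take it again and lower it into the red-ringed pocket of the black condiment carrier, and set the small glass shaker upright in the white-ringed pocket, both right down on the pocket floor and neither dropped. When the set is complete, ring the counter bell by pressing its plunger down and letting go; leave the carrier's yellow bottle in place and do not knock over or shove anything else.

Things in the scene. Friction and masses are not known exactly. Their poses are not given: they have to be found in the camera images.
- red_bottle_mid (a point): Red plastic squeeze bottle, 223 mm long, about 0.31 kg, lying on its side at the start, round (it can roll). This point: on its axis, half-way (111.5 mm from the foot). z = its axis from foot to nozzle. From the foot: body 63 mm across up to 155 mm; screw collar 54 mm across, 155 to 188 mm; nozzle 16 mm across, 191 to 223 mm. Rigid; centre of mass 88 mm from the foot; standing, it may lean 0.04 rad
- red_bottle: The same red bottle; origin at the centre of its foot, z along its axis to the nozzle
- shaker_mid (a point): Small glass shaker with a grey top, standing on the counter, about 0.1 kg: 44 mm across up to 74 mm, then a top 34 mm across, 90 mm high in all. This point is on its axis, half-way up (45 mm above its foot); z up its axis (it may lean 0.04 rad when it stands)
- shaker: The same shaker; origin at the centre of its foot
- carrier: Condiment carrier, fixed: black tray, 96 (x) by 248 (y) by 28 mm high, with three round pockets, each in a coloured ring. Origin: centre of its underside. A thin steel rail runs round its edge, 50 mm from the centre in x, 126 mm in y, its top 47 mm high. Pockets are 20 mm deep, floor 8 mm above the counter, 3 mm chamfer at the mouth
- red_pocket (a point): Centre of the floor of the red-ringed pocket (at carrier y -4 mm), 70 mm across, for the red bottle; empty at the start; 8 mm above the counter
- shaker_pocket (a point): Centre of the floor of the white-ringed pocket (at carrier y 92 mm), 50 mm across, for the shaker; empty at the start; 8 mm above the counter
- yellow_pocket (a point): Centre of the floor of the yellow-ringed pocket (at carrier y -82 mm), in which the yellow bottle stands
- yellow_bottle: Yellow squeeze bottle of the same shape as the red one (223 mm high), standing in the carrier beside the red-ringed pocket; origin at the centre of its foot. Leave it
- sauce_cup: Small steel sauce cup, 67 mm across, 36 mm high, standing at the back of the counter; origin at the centre of its foot. Leave it
- bell_top (a point): Chromed counter bell, 84 mm across, dome 50 mm high, with a plunger of 15 mm diameter on top. This point is the centre of the plunger's top, 66 mm above the counter
- bell_plunger (a joint): The bell's plunger: 0 at rest, grows as it is pressed down, stop at 0.005 m; it rings from 0.003 m. A spring of 1600 N/m brings it back (about 9 N at the stop)
- bell: The bell; origin at the centre of its underside. It stands loose on the counter, 0.28 kg
- white_bottle: White squeeze bottle of the same shape (223 mm high), standing at the back of the counter beneath the heat lamp; origin at the centre of its foot. Leave it. Obstacles there: the lamp's two legs, 39 mm high, run back along x from x 0.58, at y 0.17 and y 0.39; its hood hangs from x 0.64 back, y 0.19 to 0.37, from z 0.39 up; a shelf runs across the back from x 0.69, z 0.64 up
- liner_box: White carton, shut, 94 mm high, 336 by 346 mm, on the counter to the left; origin at the centre of its underside; an obstacle. Its near right corner is at about x 0.40, y 0.41, its right side runs from there to x 0.64, y 0.43
- can_opener: Bench can opener, clamped to the counter at the right: base up to x 0.46, y 0.03; upright bar 25 mm square, at x 0.405, y -0.015, 0.39 m high, with a crank that rises from there to x 0.53, y -0.09, z 0.48; an obstacle
- portion_cup: Small clear plastic cup, 61 mm across, 32 mm high, at the back of the counter; origin at the centre of its foot. Leave it

How it is judged:
On the way, in this order (a step that is already met when the one before it is completed fails the run):
1. the red bottle stands upright by itself on the counter, outside the carrier, let go (angle between red_bottle_mid's own z axis and vertical below 0.12 rad and height (world z) of red_bottle_mid below 0.1155 m and horizontal distance between red_bottle_mid and red_pocket above 0.1 m and contact force between the fingers and red_bottle below 0.1 N and linear speed of red_bottle below 0.03 m/s), for 0.2 s.
2. the red bottle stands on the floor of the red-ringed pocket and the shaker on that of the white-ringed pocket, both upright and let go (horizontal distance between red_bottle_mid and red_pocket below 0.01 m and angle between each of red_bottle_mid, shaker_mid's own z axis and vertical below 0.12 rad and z of red_bottle_mid in the frame of red_pocket between 0.1075 and 0.1155 m and horizontal distance between shaker_mid and shaker_pocket below 0.008 m and z of shaker_mid in the frame of shaker_pocket between 0.041 and 0.049 m and contact force between the fingers and red_bottle below 0.1 N and contact force between the fingers and shaker below 0.1 N), for 0.2 s.
3. the bell's plunger is pressed down by 3 mm or more while bottle and shaker stand in their pockets (horizontal distance between red_bottle_mid and red_pocket below 0.01 m and angle between each of red_bottle_mid, shaker_mid's own z axis and vertical below 0.12 rad and z of red_bottle_mid in the frame of red_pocket between 0.1075 and 0.1155 m and horizontal distance between shaker_mid and shaker_pocket below 0.008 m and z of shaker_mid in the frame of shaker_pocket between 0.041 and 0.049 m and value of joint bell_plunger above 0.003 m).
At the end, for the whole second after the job is handed in: Red bottle in the red-ringed pocket (within 10 mm of its centre) and shaker in the white-ringed one (within 8 mm), feet on the floor (4 mm), tilt under 0.12 rad, let go, still; yellow bottle in its pocket (12 mm, 0.12 rad); bell upright (0.1 rad), plunger up (under 1.5 mm) (all of step 2 and angle between yellow_bottle's own z axis and vertical below 0.12 rad and horizontal distance between yellow_bottle and yellow_pocket below 0.012 m and value of joint bell_plunger below 0.0015 m and linear speed of each of red_bottle, shaker below 0.02 m/s and angle between bell's own z axis and vertical below 0.1 rad); the robot touches nothing.
It fails at once if the yellow bottle or the white bottle is knocked over, or the sauce cup tipped (tilt over 0.5 rad) (angle between any of yellow_bottle, white_bottle, sauce_cup's own z axis and vertical above 0.5 rad).
It fails at once if the white bottle, the portion cup or the sauce cup is shoved by more than 40 mm, or the bell by more than 30 mm (distance of any of white_bottle, portion_cup, sauce_cup from where it was at the start of the episode above 0.04 m or distance of bell from where it was at the start of the episode above 0.03 m).
It fails at once if the red bottle or the shaker is dropped (falls faster than 0.5 m/s while not held) ((linear speed of red_bottle above 0.5 m/s and contact force between the fingers and red_bottle below 0.05 N) or (linear speed of shaker above 0.5 m/s and contact force between the fingers and shaker below 0.05 N)).
It also fails if it takes over 67 s, if anything falls off the work surface, if the arm or the gripper's body presses on something with over 40 N, if the wrist force passes 120 N, or if a joint passes its speed limit or range.

## Working session

There is one attempt and no reset: what is moved stays moved. The work goes in short steps, Python scripts to look and compute and a shell command to move; the robot and the scene stay as the last step left them, time stands still between calls to the robot, and variables do not carry over. Pictures are saved under pics/ and viewed, at most 10 in all, crops included, and the job is handed in when it is done.

```bash
mkdir -p pics; ls; python3 - <<'E'
from cell import arm
import cv2,numpy as np
s=arm.observe();print({k:np.round(v,3).tolist() for k,v in s.items()},arm.hold_point_z)
for n in ("scene","side"):
    im=arm.camera(n);cv2.imwrite(f"pics/{n}0.png",im[:,:,::-1])
    p=arm.camera_params(n);print(n,np.round(p["K"],1).tolist(),np.round(p["extrinsics"],3).tolist())
a=cv2.imread("pics/scene0.png");b=cv2.imread("pics/side0.png")
E
```

```text
pics
{'t': 0.0, 'q': [1.12, 0.105, 0.096, 1.564, 0.0, 1.353], 'joint_vel': [0.0, -0.0, -0.001, 0.002, -0.001, -0.001], 'tau': [-0.003, -55.694, 50.365, 0.017, -0.001, -0.0], 'eef_pos': [0.138, 0.583, 0.231], 'orientation': [-0.0, 0.116, 0.993, -0.001], 'force': [0.06, 0.657, -0.121], 'torque': [-0.007, 0.002, 0.011], 'grasp_force': 0.0, 'gripper_width': 0.086} -0.0187
scene [[465.8, 0.0, 257.1], [0.0, 465.8, 198.7], [0.0, 0.0, 1.0]] [[0.89, -0.456, -0.018, -0.394], [-0.279, -0.511, -0.813, 0.355], [0.362, 0.729, -0.581, 0.771], [0.0, 0.0, 0.0, 1.0]]
side [[368.0, 0.0, 261.7], [0.0, 368.0, 194.1], [0.0, 0.0, 1.0]] [[-0.988, -0.153, -0.016, 0.61], [-0.073, 0.555, -0.829, -0.064], [0.136, -0.818, -0.559, 1.112], [0.0, 0.0, 0.0, 1.0]]
```

View pics/scene0.png

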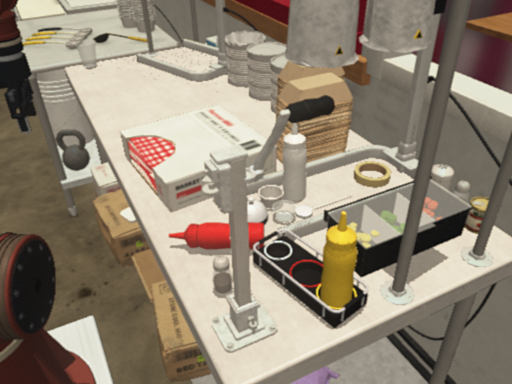

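View pics/side0.png

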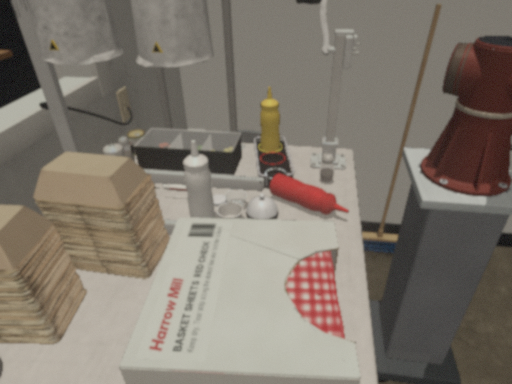

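The scene view shows the red bottle with its nozzle at about (170,236) and foot at (264,235), the shaker at (221,275), the carrier's rings at (278,249) and (308,272), and the bell at (256,208). The side view shows the bell at (262,205) and the bottle from (272,182) to (346,211). I'll enlarge both to read pixels.

```bash
python3 - <<'E'
import cv2,numpy as np
a=cv2.imread("pics/scene0.png")[180:330,160:360];b=cv2.imread("pics/side0.png")[130:230,220:360]
A=cv2.resize(a,(800,600),interpolation=cv2.INTER_CUBIC);cv2.imwrite("pics/c1.png",A)
B=cv2.resize(b,(784,560),interpolation=cv2.INTER_CUBIC);cv2.imwrite("pics/c2.png",B)
E
```

```text
(no output)
```

View pics/c1.png

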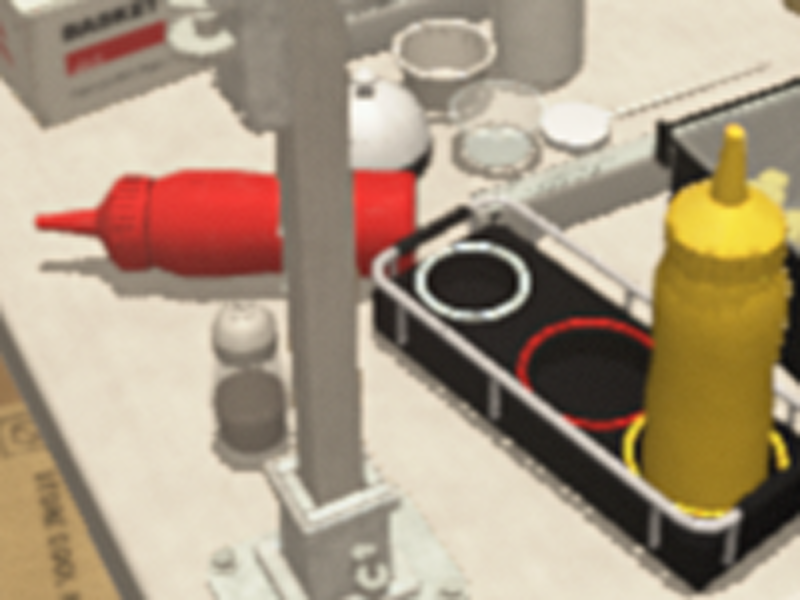

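View pics/c2.png

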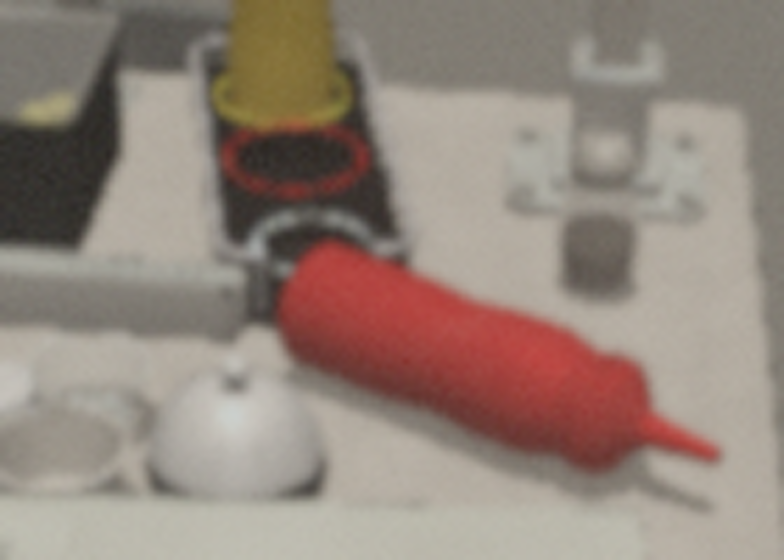

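Read from the enlargements (full-image pixels): in the scene view, nozzle (169,235.5), foot (262,235.5), white ring (278.3,250.3), red ring (307.5,273.3), plunger (252,198) and shaker foot (223,292). In the side view, nozzle (348,211), foot (276,183), red ring (273,158), shaker foot (327,180) and plunger (262,193).

```bash
cat > h.py <<'E'
from cell import arm
import cv2,numpy as np
from scipy.spatial.transform import Rotation as R
def plane(p,uv,z):
    K,E=np.array(p["K"]),np.array(p["extrinsics"]);r=E[:3,:3].T@np.linalg.solve(K,[*uv,1]);c=-E[:3,:3].T@E[:3,3]
    return c+r*(z-c[2])/r[2]
def proj(p,X):
    K,E=np.array(p["K"]),np.array(p["extrinsics"]);x=K@(E[:3,:3]@X+E[:3,3]);return x[:2]/x[2]
def tool():
    s=arm.observe();w=s["orientation"];return np.array(s["eef_pos"]),R.from_quat([w[1],w[2],w[3],w[0]]),s
def snap(n,f):
    p=arm.camera_params(n);im=arm.camera(n);cv2.imwrite(f"pics/{f}.png",im[:,:,::-1]);return p,im
E
python3 - <<'E'
from h import *
sc,sd=arm.camera_params("scene"),arm.camera_params("side")
for n,a,b,z in [("noz",(169.3,235.5),(348.2,211.3),.0315),("foot",(262,235.5),(275.7,182.7),.0315),("red",(307.5,273.3),(273,158.2),.028),("white",(278.3,250.3),(275.7,174.3),.028),("shk",(223,292),(326.8,180.4),0),("bell",(252.2,198),(262.1,193.4),.066)]:
    print(n,plane(sc,a,z).round(4),plane(sd,b,z).round(4))
p,r,s=tool();print(r.as_matrix().round(3));print(np.array(arm.camera_params("wrist")["extrinsics"]).round(3))
E
```

```text
noz [0.3568 0.2812 0.0315] [0.3559 0.2853 0.0315]
foot [0.5471 0.1782 0.0315] [0.5496 0.177  0.0315]
red [0.5762 0.0268 0.028 ] [0.5761 0.0302 0.028 ]
white [0.5573 0.1191 0.028 ] [0.5558 0.1261 0.028 ]
shk [0.4063 0.0873 0.    ] [0.4072 0.0952 0.    ]
bell [0.5735 0.2795 0.066 ] [0.5706 0.2853 0.066 ]
[[-0.973  0.231 -0.001]
 [ 0.231  0.973 -0.001]
 [ 0.    -0.001 -1.   ]]
[[ 0.23   0.973 -0.001 -0.6  ]
 [ 0.931 -0.22   0.293 -0.039]
 [ 0.285 -0.068 -0.956  0.377]
 [ 0.     0.     0.     1.   ]]
```

```bash
cat >> h.py <<'E'
def pose(yaw,tilt=0,tiltx=0):
    """tool down, tool x at yaw (deg); then turned about tool y by tilt, then tool x by tiltx"""
    return R.from_euler('z',yaw,degrees=True)*R.from_euler('x',180,degrees=True)*R.from_euler('y',tilt,degrees=True)*R.from_euler('x',tiltx,degrees=True)
def plan(pos,rot,grasp=True,cur=None):
    """turn first, then shift; pos is where the grasp point is to go"""
    p,r,s=tool()
    if cur: p,r=cur
    tcp=np.array(pos)-rot.apply([0,0,arm.hold_point_z]) if grasp else np.array(pos)
    w=np.degrees((r.inv()*rot).as_rotvec());t=rot.inv().apply(tcp-p)*1000
    print("turn",w.round(1),"rows>=",np.ceil(np.linalg.norm(w)/7.1),"| shift mm",t.round(1),"rows>=",np.ceil(np.linalg.norm(t)/41),"| now tcp",p.round(4),"t",round(s["t"],2),"q",np.round(s["q"],2),"F",np.round(s["force"],1),"w",round(s["gripper_width"],4),"g",s["grasp_force"])
    return tcp,rot
E
python3 - <<'E'
from h import *
print([d for d in dir(arm) if d[0]!='_'])
plan((.4447,.2347,.22),pose(-28.7))
E
```

```text
['PlanningError', 'camera', 'camera_params', 'close_job', 'hold_point_z', 'observe']
turn [ 0.000e+00 -1.000e-01 -1.646e+02] rows>= 24.0 | shift mm [436.3 158.8  29.3] rows>= 12.0 | now tcp [0.1383 0.5835 0.2306] t 0.1 q [1.12 0.1  0.1  1.56 0.   1.35] F [ 0.3  0.1 -0.3] w 0.0854 g 0.0
```

```bash
T='x'; 
python3 -m crank '[{"twist":[0,0,-6.86],"translation":[0,0,0],"claw":85},{"twist":[0,0,-6.86],"translation":[0,0,0],"claw":85},{"twist":[0,0,-6.86],"translation":[0,0,0],"claw":85},{"twist":[0,0,-6.86],"translation":[0,0,0],"claw":85},{"twist":[0,0,-6.86],"translation":[0,0,0],"claw":85},{"twist":[0,0,-6.86],"translation":[0,0,0],"claw":85},{"twist":[0,0,-6.86],"translation":[0,0,0],"claw":85},{"twist":[0,0,-6.86],"translation":[0,0,0],"claw":85}]' 60
python3 -m crank '[{"twist":[0,0,-6.86],"translation":[0,0,0],"claw":85},{"twist":[0,0,-6.86],"translation":[0,0,0],"claw":85},{"twist":[0,0,-6.86],"translation":[0,0,0],"claw":85},{"twist":[0,0,-6.86],"translation":[0,0,0],"claw":85},{"twist":[0,0,-6.86],"translation":[0,0,0],"claw":85},{"twist":[0,0,-6.86],"translation":[0,0,0],"claw":85},{"twist":[0,0,-6.86],"translation":[0,0,0],"claw":85},{"twist":[0,0,-6.86],"translation":[0,0,0],"claw":85}]'
python3 -m crank '[{"twist":[0,0,-6.86],"translation":[0,0,0],"claw":85},{"twist":[0,0,-6.86],"translation":[0,0,0],"claw":85},{"twist":[0,0,-6.86],"translation":[0,0,0],"claw":85},{"twist":[0,0,-6.86],"translation":[0,0,0],"claw":85},{"twist":[0,0,-6.86],"translation":[0,0,0],"claw":85},{"twist":[0,0,-6.86],"translation":[0,0,0],"claw":85},{"twist":[0,0,-6.86],"translation":[0,0,0],"claw":85},{"twist":[0,0,-6.86],"translation":[0,0,0],"claw":85}]'
python3 -m crank '[{"twist":[0,0,0],"translation":[29,10.6,2],"claw":85},{"twist":[0,0,0],"translation":[29,10.6,2],"claw":85},{"twist":[0,0,0],"translation":[29,10.6,2],"claw":85},{"twist":[0,0,0],"translation":[29,10.6,2],"claw":85},{"twist":[0,0,0],"translation":[29,10.6,2],"claw":85},{"twist":[0,0,0],"translation":[29,10.6,2],"claw":85},{"twist":[0,0,0],"translation":[29,10.6,2],"claw":85},{"twist":[0,0,0],"translation":[29,10.6,2],"claw":85}]'
python3 -m crank '[{"twist":[0,0,0],"translation":[29,10.6,2],"claw":85},{"twist":[0,0,0],"translation":[29,10.6,2],"claw":85},{"twist":[0,0,0],"translation":[29,10.6,2],"claw":85},{"twist":[0,0,0],"translation":[29,10.6,2],"claw":85},{"twist":[0,0,0],"translation":[29,10.6,2],"claw":85},{"twist":[0,0,0],"translation":[29,10.6,2],"claw":85},{"twist":[0,0,0],"translation":[2,0.4,0],"claw":85},{"twist":[0,0,0],"translation":[0,0,0],"claw":85}]'
python3 - <<'E'
from h import *
plan((.4447,.2347,.15),pose(-28.7,20))
p,im=snap("wrist","w1")
for X in [(.356,.283,.0315),(.548,.178,.0315),(.4447,.2347,.0315),(.407,.091,0)]: print(proj(p,np.array(X)).round(0))
cv2.imwrite("pics/w1.png",cv2.resize(im[:,:,::-1],(800,600)))
E
```

```text
t: 0.77
eef_pos: [0.1383, 0.5836, 0.2308]
orientation: [-0.0, -0.357, 0.934, -0.0]
force: [0.2, -0.0, -0.1]
gripper_width: 0.0855
grasp_force: 0.0
t: 1.43
eef_pos: [0.1383, 0.5836, 0.2309]
orientation: [0.0, 0.748, -0.664, 0.0]
force: [0.3, -0.9, -0.5]
gripper_width: 0.0848
grasp_force: 0.0
t: 2.1
eef_pos: [0.1383, 0.5836, 0.2308]
orientation: [0.0, 0.97, -0.245, -0.0]
force: [-0.1, -0.2, -0.9]
gripper_width: 0.085
grasp_force: 0.0
t: 2.77
eef_pos: [0.3018, 0.3967, 0.2149]
orientation: [0.0, 0.969, -0.248, -0.0]
force: [-0.1, 0.4, -0.0]
gripper_width: 0.085
grasp_force: 0.0
t: 3.43
eef_pos: [0.4254, 0.2561, 0.2027]
orientation: [0.0, 0.968, -0.249, -0.0]
force: [-0.4, 0.6, -0.4]
gripper_width: 0.085
grasp_force: 0.0
turn [ 0.1 20.  -0.2] rows>= 3.0 | shift mm [ 7.5  9.6 77.5] rows>= 2.0 | now tcp [0.4254 0.2561 0.2027] t 3.43 q [ 0.28 -0.22 -0.26  1.52  0.   -2.36] F [-0.4  0.6 -0.4] w 0.085 g 0.0
[261. 238.]
[262.   6.]
[261. 143.]
[401. 103.]
```

View pics/w1.png

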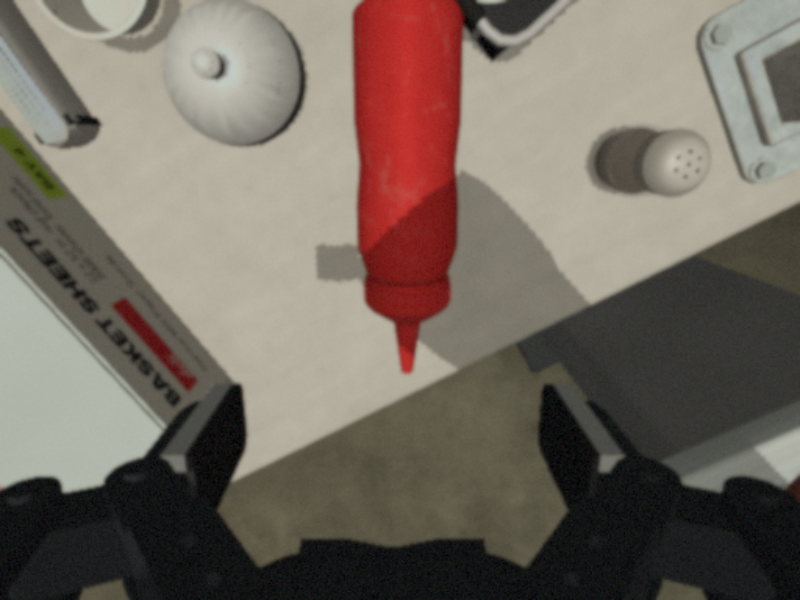

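The wrist view confirms the bottle: nozzle tip at (407,372) of the enlargement matches the prediction (261,238), and the axis lies at column 261. The bell plunger shows at (208,63) and the shaker at about (650,160). I'll tilt and descend.

```bash

python3 -m crank '[{"twist":[0,6.67,0],"translation":[0,0,0],"claw":85},{"twist":[0,6.67,0],"translation":[0,0,0],"claw":85},{"twist":[0,6.66,0],"translation":[0,0,0],"claw":85},{"twist":[0,0,0],"translation":[3,4,29],"claw":85},{"twist":[0,0,0],"translation":[3,4,29],"claw":85},{"twist":[0,0,0],"translation":[1.5,1.6,19.5],"claw":85},{"twist":[0,0,0],"translation":[0,0,0],"claw":85},{"twist":[0,0,0],"translation":[0,0,0],"claw":85}]'
python3 - <<'E'
from h import *
plan((.4447,.2347,.034),pose(-28.7,20))
p=arm.camera_params("wrist")
E
```

```text
t: 4.15
eef_pos: [0.4485, 0.2334, 0.1326]
orientation: [0.043, 0.954, -0.244, 0.168]
force: [-0.5, -0.3, 0.6]
gripper_width: 0.0852
grasp_force: 0.0
turn [0.  0.1 0.1] rows>= 1.0 | shift mm [-37.4   0.6 110. ] rows>= 3.0 | now tcp [0.4485 0.2334 0.1326] t 4.15 q [ 0.38 -0.44 -0.61  1.17 -0.27 -2.29] F [-0.5 -0.3  0.6] w 0.0852 g 0.0
```

```bash

python3 -m crank '[{"twist":[0,0,0],"translation":[-9.4,0.2,27.5],"claw":85},{"twist":[0,0,0],"translation":[-9.4,0.2,27.5],"claw":85},{"twist":[0,0,0],"translation":[-9.3,0.2,27.5],"claw":85},{"twist":[0,0,0],"translation":[-9.3,0,27.5],"claw":85},{"twist":[0,0,0],"translation":[0,0,0],"claw":85}]'
python3 -m crank '[{"twist":[0,0,0],"translation":[0,0,0],"claw":40},{"twist":[0,0,0],"translation":[0,0,0],"claw":40},{"twist":[0,0,0],"translation":[0,0,0],"claw":40},{"twist":[0,0,0],"translation":[0,0,0],"claw":40},{"twist":[0,0,0],"translation":[0,0,0],"claw":40},{"twist":[0,0,0],"translation":[0,0,0],"claw":40}]' 70
python3 - <<'E'
from h import *
plan((.4447,.2347,.18),pose(-28.7,20))
E
```

```text
t: 4.57
eef_pos: [0.4484, 0.2309, 0.0128]
orientation: [0.045, 0.955, -0.243, 0.166]
force: [-1.4, 0.4, -0.8]
gripper_width: 0.0851
grasp_force: 0.0
t: 5.07
eef_pos: [0.4532, 0.2323, 0.0205]
orientation: [0.042, 0.954, -0.244, 0.17]
force: [-5.5, 1.2, 7.3]
gripper_width: 0.0595
grasp_force: 75.9
turn [-0.2 -0.1 -0. ] rows>= 1.0 | shift mm [  46.5    2.  -134.2] rows>= 4.0 | now tcp [0.4532 0.2323 0.0205] t 5.07 q [ 0.38 -0.36 -0.76  0.94 -0.27 -2.3 ] F [-5.5  1.2  7.3] w 0.0595 g 75.93695963267237
```

```bash

python3 -m crank '[{"twist":[0,0,0],"translation":[4.6,0.2,-13.4],"claw":40},{"twist":[0,0,0],"translation":[7.0,0.3,-20],"claw":40},{"twist":[0,0,0],"translation":[7.0,0.3,-20],"claw":40},{"twist":[0,0,0],"translation":[7.0,0.3,-20],"claw":40},{"twist":[0,0,0],"translation":[7.0,0.3,-20],"claw":40},{"twist":[0,0,0],"translation":[7.0,0.3,-20],"claw":40},{"twist":[0,0,0],"translation":[7.0,0.3,-20],"claw":40},{"twist":[0,0,0],"translation":[0,0,0],"claw":40}]'
python3 - <<'E'
from h import *
c=plan((.46,.245,.18),pose(-151,20))
plan((.46,.245,.18),pose(-151,-70),cur=c)
p,im=snap("scene","s1");cv2.imwrite("pics/s1.png",cv2.resize(im[100:340,100:420,::-1],(640,480)))
E
```

```text
t: 5.73
eef_pos: [0.4515, 0.2314, 0.1652]
orientation: [0.04, 0.953, -0.244, 0.172]
force: [0.8, 0.6, -1.3]
gripper_width: 0.0592
grasp_force: 77.3
turn [-42.4   0.2 114.7] rows>= 18.0 | shift mm [-8.1  7.7  0. ] rows>= 1.0 | now tcp [0.4515 0.2314 0.1652] t 5.73 q [ 0.38 -0.46 -0.57  1.22 -0.27 -2.3 ] F [ 0.8  0.6 -1.3] w 0.0592 g 77.25709549617022
turn [  0. -90.  -0.] rows>= 13.0 | shift mm [-18.7   0.   18.7] rows>= 1.0 | now tcp [0.4544 0.2419 0.1624] t 5.73 q [ 0.38 -0.46 -0.57  1.22 -0.27 -2.3 ] F [ 0.8  0.6 -1.3] w 0.0592 g 77.25709549617022
```

View pics/s1.png

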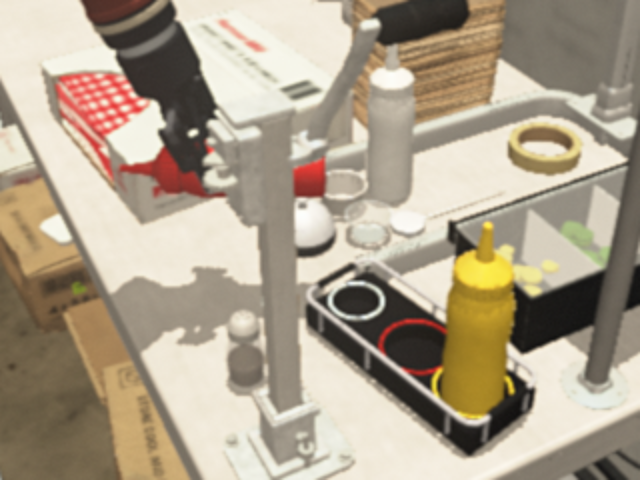

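The bottle hangs level in the grip at about (240,180) of the crop and clear of everything. Next I'll yaw it so that the nozzle points away from the robot.

```bash

python3 -m crank '[{"twist":[-2.12,0,5.735],"translation":[0,0,0],"claw":40},{"twist":[-2.12,0,5.735],"translation":[0,0,0],"claw":40},{"twist":[-2.12,0,5.735],"translation":[0,0,0],"claw":40},{"twist":[-2.12,0,5.735],"translation":[0,0,0],"claw":40},{"twist":[-2.12,0,5.735],"translation":[0,0,0],"claw":40},{"twist":[-2.12,0,5.735],"translation":[0,0,0],"claw":40},{"twist":[-2.12,0,5.735],"translation":[0,0,0],"claw":40},{"twist":[-2.12,0,5.735],"translation":[0,0,0],"claw":40},{"twist":[-2.12,0,5.735],"translation":[0,0,0],"claw":40},{"twist":[-2.12,0,5.735],"translation":[0,0,0],"claw":40}]'
python3 -m crank '[{"twist":[-2.12,0,5.735],"translation":[0,0,0],"claw":40},{"twist":[-2.12,0,5.735],"translation":[0,0,0],"claw":40},{"twist":[-2.12,0,5.735],"translation":[0,0,0],"claw":40},{"twist":[-2.12,0,5.735],"translation":[0,0,0],"claw":40},{"twist":[-2.12,0,5.735],"translation":[0,0,0],"claw":40},{"twist":[-2.12,0,5.735],"translation":[0,0,0],"claw":40},{"twist":[-2.12,0,5.735],"translation":[0,0,0],"claw":40},{"twist":[-2.12,0,5.735],"translation":[0,0,0],"claw":40},{"twist":[-2.12,0,5.735],"translation":[0,0,0],"claw":40},{"twist":[-2.12,0,5.735],"translation":[0,0,0],"claw":40}]'
python3 - <<'E'
from h import *
plan((.46,.245,.18),pose(-151,-70))
E
```

```text
t: 6.62
eef_pos: [0.4486, 0.2305, 0.1572]
orientation: [-0.126, -0.696, 0.697, -0.122]
force: [-0.1, 0.4, -3.4]
gripper_width: 0.0595
grasp_force: 77.3
t: 7.45
eef_pos: [0.449, 0.2304, 0.1572]
orientation: [-0.173, -0.244, 0.953, -0.042]
force: [-0.3, 0.4, -3.6]
gripper_width: 0.0594
grasp_force: 77.3
turn [  0.1 -90.5  -0.4] rows>= 13.0 | shift mm [-27.1   7.4  26.5] rows>= 1.0 | now tcp [0.449  0.2304 0.1572] t 7.45 q [ 0.26  0.28  0.11  1.75 -0.08 -0.23] F [-0.3  0.4 -3.6] w 0.0594 g 77.3106499761343
```

```bash

python3 -m crank '[{"twist":[0,-6.46,0],"translation":[0,0,0],"claw":40},{"twist":[0,-6.46,0],"translation":[0,0,0],"claw":40},{"twist":[0,-6.46,0],"translation":[0,0,0],"claw":40},{"twist":[0,-6.46,0],"translation":[0,0,0],"claw":40},{"twist":[0,-6.46,0],"translation":[0,0,0],"claw":40},{"twist":[0,-6.46,0],"translation":[0,0,0],"claw":40},{"twist":[0,-6.46,0],"translation":[0,0,0],"claw":40}]'
python3 -m crank '[{"twist":[0,-6.46,0],"translation":[0,0,0],"claw":40},{"twist":[0,-6.46,0],"translation":[0,0,0],"claw":40},{"twist":[0,-6.46,0],"translation":[0,0,0],"claw":40},{"twist":[0,-6.46,0],"translation":[0,0,0],"claw":40},{"twist":[0,-6.46,0],"translation":[0,0,0],"claw":40},{"twist":[0,-6.46,0],"translation":[0,0,0],"claw":40},{"twist":[0,-6.46,0],"translation":[0,0,0],"claw":40},{"twist":[0,0,0],"translation":[0,0,0],"claw":40}]'
python3 - <<'E'
from h import *
plan((.46,.245,.13),pose(-151,-70))
p,im=snap("side","d2");cv2.imwrite("pics/d2.png",cv2.resize(im[30:250,170:450,::-1],(764,600)))
E
```

```text
t: 8.03
eef_pos: [0.4479, 0.2302, 0.1587]
orientation: [0.146, -0.247, 0.957, 0.041]
force: [-0.9, -0.4, -2.7]
gripper_width: 0.0598
grasp_force: 77.6
t: 8.7
eef_pos: [0.598, 0.2863, 0.1603]
orientation: [0.432, -0.226, 0.863, 0.13]
force: [-0.2, 1.2, -1.6]
gripper_width: 0.0595
grasp_force: 78.2
turn [  1.8 -16.4  -0.9] rows>= 3.0 | shift mm [  76.6   30.8 -103.2] rows>= 4.0 | now tcp [0.598  0.2863 0.1603] t 8.7 q [ 0.07 -0.84 -1.09  0.44  0.38 -0.26] F [-0.2  1.2 -1.6] w 0.0595 g 78.23075149208307
```

View pics/d2.png

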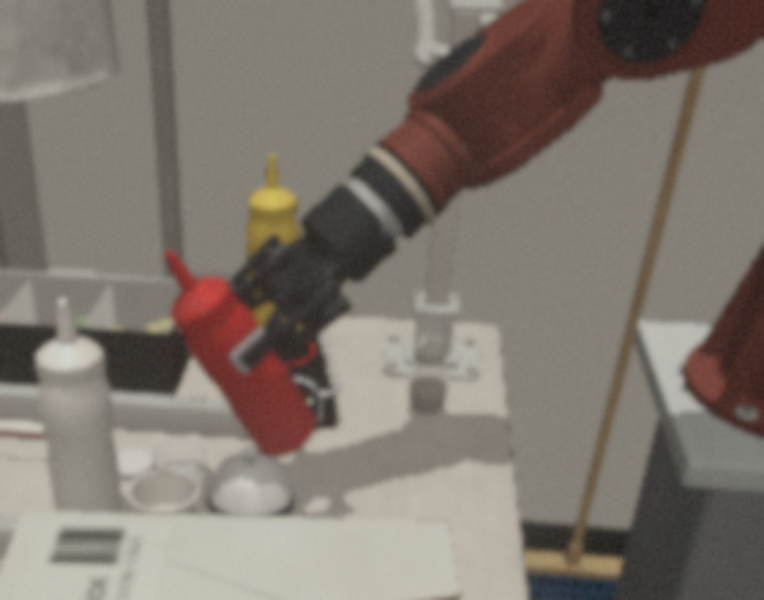

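The side view shows the bottle about 17° off vertical. The arm is at the lower limits of q2 and q3, so it drifted outward over the bell. I'll fit the arm's kinematics from the logged poses and search for a reachable place to stand the bottle.

```bash
cat > kin.py <<'E'
from h import *
from scipy.optimize import least_squares
S=[((0.138,.5835,.2306),[1.12,.104,.097,1.564,0,1.353]),((.4254,.2561,.2027),[.28,-.22,-.26,1.52,0,-2.36]),((.4485,.2334,.1326),[.38,-.44,-.61,1.17,-.27,-2.29]),((.4532,.2323,.0205),[.38,-.36,-.76,.94,-.27,-2.3]),((.4515,.2314,.1652),[.38,-.46,-.57,1.22,-.27,-2.3]),((.449,.2304,.1572),[.26,.28,.11,1.75,-.08,-.23]),((.598,.2863,.1603),[.07,-.84,-1.09,.44,.38,-.26])]
E=lambda a,t:R.from_euler(a,t)
def fk(k,q):
    a0,h,d,l2x,l2z,l3x,l3z,l5=k
    o=E('z',q[0]);p=o.apply([a0,d,h]);o=o*E('y',q[1]);p=p+o.apply([l2x,0,l2z]);o=o*E('y',-q[2]);p=p+o.apply([l3x,0,l3z])
    o=o*E('y',q[3])*E('z',q[4]);p=p+o.apply([l5,0,0]);return p,o*E('x',q[5])
f=lambda k:np.concatenate([fk(k,q)[0]-np.array(p) for p,q in S])
best=min((least_squares(f,x0,loss='soft_l1',f_scale=.01) for x0 in ([.1,.3,0,0,.35,.35,0,.25],[0,.4,.1,0,.4,.4,0,.3],[.1,.2,.1,.1,.4,.4,.1,.2])),key=lambda r:r.cost)
k=best.x
lo=np.array([-2.99,-.82,-1.08,-1.82,-1.49,-3.1]);hi=np.array([2.99,1.84,1.14,2.09,1.54,3.1])
C=None
def toolrot(o): # fk frame (x=tool z) -> tool frame
    return o*C
q7=S[0][1];s=R.from_quat([.116,.993,-.001,0]);C=fk(k,q7)[1].inv()*s
def ik(pos,rot,x0s):
    b=None
    for x0 in x0s:
        r=least_squares(lambda q:np.r_[(fk(k,q)[0]-pos)*5,(rot.inv()*toolrot(fk(k,q)[1])).as_rotvec()],np.clip(x0,lo+.01,hi-.01),bounds=(lo,hi))
        if b is None or r.cost<b.cost:b=r
        if b.cost<1e-5:break
    return b.x,b.cost
E
python3 - <<'E'
from kin import *
print(k.round(3),(f(k).reshape(-1,3)*1000).round(0).tolist())
p,r,s=tool();print("rot err deg",np.degrees((r.inv()*toolrot(fk(k,s["q"])[1])).magnitude()).round(2))
x0s=[s["q"],[.5,0,-.3,1.2,1,-.5],[.5,0,-.3,1.2,-1,-.5]]
for x,y in [(.46,.25),(.48,.22),(.42,.2),(.44,.3)]:
  for yaw in range(-180,180,30):
    for tilt in (-70,):
      rot=pose(yaw,tilt);q,c=ik(np.array([x,y,.12])-rot.apply([0,0,arm.hold_point_z]),rot,x0s)
      if c<3e-3:print(x,y,yaw,tilt,round(c,5),q.round(2))
E
```

```text
[ 0.015  0.264  0.132 -0.009  0.237  0.53   0.061  0.329] [[-12.0, -21.0, -2.0], [10.0, 6.0, 1.0], [10.0, -3.0, 4.0], [2.0, -3.0, 3.0], [7.0, -1.0, 2.0], [0.0, -2.0, -1.0], [-20.0, 9.0, -11.0]]
rot err deg 0.11
0.46 0.25 -90 -70 0.0 [-0.38 -0.09 -0.74  1.71  1.06 -2.43]
0.46 0.25 -60 -70 0.0 [-0.22  0.5  -0.11  2.05  0.76 -2.79]
0.46 0.25 90 -70 0.0006 [ 0.68  0.87  0.39  2.09 -0.83  2.71]
0.46 0.25 120 -70 0.0 [ 0.79  0.44 -0.17  1.58 -1.14  2.24]
0.46 0.25 150 -70 0.0 [ 0.79 -0.17 -0.82  0.31 -1.14  0.91]
0.48 0.22 -90 -70 0.0 [-0.42  0.02 -0.64  1.76  1.03 -2.49]
0.48 0.22 -60 -70 0.0 [-0.26  0.58 -0.01  2.08  0.72 -2.81]
0.48 0.22 90 -70 1e-05 [ 0.63  0.87  0.38  2.09 -0.87  2.7 ]
0.48 0.22 120 -70 0.0 [ 0.73  0.39 -0.23  1.45 -1.17  2.11]
0.48 0.22 150 -70 0.0 [ 0.7  -0.26 -0.89  0.19 -1.08  0.76]
0.42 0.2 -90 -70 0.0 [-0.53 -0.26 -0.89  1.88  0.95 -2.61]
0.42 0.2 -60 -70 0.0 [-0.33  0.35 -0.28  2.06  0.67 -2.85]
0.42 0.2 90 -70 0.0 [ 0.66  0.65  0.09  2.04 -0.84  2.73]
0.42 0.2 120 -70 0.0 [ 0.77  0.2  -0.45  1.52 -1.14  2.21]
0.42 0.2 150 -70 0.00031 [ 0.78 -0.49 -1.08  0.38 -1.15  0.92]
0.44 0.3 -90 -70 0.0 [-0.28 -0.2  -0.84  1.59  1.12 -2.28]
0.44 0.3 -60 -70 0.0 [-0.14  0.43 -0.19  1.99  0.83 -2.73]
0.44 0.3 120 -70 0.0 [ 0.87  0.57 -0.01  1.73 -1.09  2.38]
0.44 0.3 150 -70 0.0 [ 0.9   0.   -0.65  0.52 -1.19  1.15]
```

```bash
python3 - <<'E'
from kin import *
p,r,s=tool();q=np.array(s["q"])
sc=arm.camera_params("scene");print("white",plane(sc,(294,198),0).round(3))
def seg(P0,P1,rots,n=8):
    global q
    for i in range(n+1):
        rot=rots(i/n);g=np.array(P0)+(np.array(P1)-P0)*i/n
        q,c=ik(g-rot.apply([0,0,arm.hold_point_z]),rot,[q])
        if i%2==0:print(g.round(2),q.round(2),round(c,5))
g0=p+r.apply([0,0,arm.hold_point_z]);W=[.46,.25,.21]
seg(g0,W,lambda u:pose(-150,-53+53*u));print()
seg(W,W,lambda u:pose(-150-70*u,0));print()
seg(W,W,lambda u:pose(140,-70*u));print()
seg(W,[.46,.25,.115],lambda u:pose(140,-70),2)
E
```

```text
white [0.713 0.309 0.   ]
[0.58 0.28 0.17] [ 0.06 -0.74 -1.01  0.44  0.37 -0.29] 0.0
[0.55 0.27 0.18] [ 0.1  -0.66 -0.83  0.75  0.27 -0.33] 0.0
[0.52 0.26 0.19] [ 0.15 -0.51 -0.62  1.02  0.16 -0.34] 0.0
[0.49 0.26 0.2 ] [ 0.2  -0.33 -0.41  1.27  0.07 -0.32] 0.0
[0.46 0.25 0.21] [ 0.24 -0.14 -0.21  1.5   0.   -0.28] 0.0

[0.46 0.25 0.21] [ 0.24 -0.14 -0.21  1.5   0.   -0.28] 0.0
[0.46 0.25 0.21] [ 0.24 -0.14 -0.21  1.5   0.    0.02] 0.0
[0.46 0.25 0.21] [ 0.24 -0.14 -0.21  1.5   0.    0.33] 0.0
[0.46 0.25 0.21] [ 0.24 -0.14 -0.21  1.5   0.    0.64] 0.0
[0.46 0.25 0.21] [ 0.24 -0.14 -0.21  1.5   0.    0.94] 0.0

[0.46 0.25 0.21] [ 0.24 -0.14 -0.21  1.5   0.    0.94] 0.0
[0.46 0.25 0.21] [ 0.4  -0.26 -0.35  1.34 -0.27  1.08] 0.0
[0.46 0.25 0.21] [ 0.57 -0.31 -0.46  1.21 -0.58  1.21] 0.0
[0.46 0.25 0.21] [ 0.71 -0.26 -0.55  1.07 -0.9   1.31] 0.0
[0.46 0.25 0.21] [ 0.81 -0.12 -0.59  0.92 -1.22  1.38] 0.0

[0.46 0.25 0.21] [ 0.81 -0.12 -0.59  0.92 -1.22  1.38] 0.0
[0.46 0.25 0.12] [ 0.81  0.08 -0.59  0.72 -1.22  1.38] 0.0
```

```bash

python3 -m crank '[{"twist":[0,5.9,0],"translation":[0,0,-18],"claw":40},{"twist":[0,5.9,0],"translation":[0,0,-18],"claw":40},{"twist":[0,5.9,0],"translation":[0,0,-18],"claw":40},{"twist":[0,5.9,0],"translation":[0,0,-15],"claw":40},{"twist":[0,5.9,0],"translation":[7,0,-10],"claw":40},{"twist":[0,5.9,0],"translation":[10,0,-5],"claw":40},{"twist":[0,5.9,0],"translation":[10,0,0],"claw":40},{"twist":[0,5.9,0],"translation":[10,0,0],"claw":40},{"twist":[0,5.9,0],"translation":[10,0,0],"claw":40},{"twist":[0,0,0],"translation":[0,0,0],"claw":40}]'
python3 - <<'E'
from h import *
c=plan((.46,.25,.21),pose(140,0))
plan((.46,.25,.21),pose(140,-70),cur=c)
E
```

```text
t: 9.58
eef_pos: [0.5058, 0.2337, 0.1977]
orientation: [-0.015, -0.26, 0.965, 0.015]
force: [-0.8, 0.7, -5.5]
gripper_width: 0.0597
grasp_force: 78.1
turn [ 1.1 -2.3 70.2] rows>= 10.0 | shift mm [ 45.6 -17.    6.4] rows>= 2.0 | now tcp [0.5058 0.2337 0.1977] t 9.58 q [ 0.18  0.01 -0.07  1.53  0.03 -0.34] F [-0.8  0.7 -5.5] w 0.0597 g 78.09730220586061
turn [  0. -70.   0.] rows>= 10.0 | shift mm [-17.6  -0.   12.3] rows>= 1.0 | now tcp [0.46   0.25   0.1913] t 9.58 q [ 0.18  0.01 -0.07  1.53  0.03 -0.34] F [-0.8  0.7 -5.5] w 0.0597 g 78.09730220586061
```

```bash

python3 -m crank '[{"twist":[0.1,-0.23,7.02],"translation":[0,0,0],"claw":40},{"twist":[0.1,-0.23,7.02],"translation":[0,0,0],"claw":40},{"twist":[0.1,-0.23,7.02],"translation":[0,0,0],"claw":40},{"twist":[0.1,-0.23,7.02],"translation":[0,0,0],"claw":40},{"twist":[0.1,-0.23,7.02],"translation":[0,0,0],"claw":40},{"twist":[0.1,-0.23,7.02],"translation":[0,0,0],"claw":40},{"twist":[0.1,-0.23,7.02],"translation":[0,0,0],"claw":40},{"twist":[0.1,-0.23,7.02],"translation":[0,0,0],"claw":40},{"twist":[0.1,-0.23,7.02],"translation":[0,0,0],"claw":40},{"twist":[0.1,-0.23,7.02],"translation":[0,0,0],"claw":40}]'
python3 -m crank '[{"twist":[0,-5,0],"translation":[15,-5.6,2],"claw":40},{"twist":[0,-5,0],"translation":[15,-5.6,2],"claw":40},{"twist":[0,-5,0],"translation":[15,-5.6,2],"claw":40},{"twist":[0,-5,0],"translation":[0,0,0],"claw":40},{"twist":[0,-5,0],"translation":[0,0,0],"claw":40},{"twist":[0,-5,0],"translation":[0,0,0],"claw":40},{"twist":[0,-5,0],"translation":[0,0,0],"claw":40}]'
python3 -m crank '[{"twist":[0,-5,0],"translation":[0,0,0],"claw":40},{"twist":[0,-5,0],"translation":[0,0,0],"claw":40},{"twist":[0,-5,0],"translation":[0,0,0],"claw":40},{"twist":[0,-5,0],"translation":[0,0,0],"claw":40},{"twist":[0,-5,0],"translation":[0,0,0],"claw":40},{"twist":[0,-5,0],"translation":[0,0,0],"claw":40},{"twist":[0,-5,0],"translation":[0,0,0],"claw":40},{"twist":[0,0,0],"translation":[0,0,0],"claw":40}]'
python3 - <<'E'
from h import *
plan((.46,.25,.16),pose(140,-70))
p,im=snap("scene","s3");p2,im2=snap("side","d3")
a=cv2.resize(im[100:340,100:350,::-1],(400,384));b=cv2.resize(im2[60:260,200:400,::-1],(384,384))
cv2.imwrite("pics/s3.png",np.hstack([a,b]))
E
```

```text
t: 10.42
eef_pos: [0.5068, 0.2343, 0.2023]
orientation: [0.006, 0.345, 0.938, 0.006]
force: [0.2, 0.1, -3.9]
gripper_width: 0.0598
grasp_force: 78.1
t: 11.0
eef_pos: [0.4623, 0.2499, 0.1919]
orientation: [0.29, 0.328, 0.894, -0.097]
force: [-0.5, -0.3, -4.6]
gripper_width: 0.0593
grasp_force: 78.2
t: 11.67
eef_pos: [0.461, 0.2485, 0.1876]
orientation: [0.543, 0.281, 0.767, -0.194]
force: [-1.2, -0.7, -5.1]
gripper_width: 0.0593
grasp_force: 78.4
turn [ 0.2  0.5 -0.4] rows>= 1.0 | shift mm [26.5  0.5 26.6] rows>= 1.0 | now tcp [0.461  0.2485 0.1876] t 11.67 q [ 0.8  -0.2  -0.66  0.89 -1.22  1.34] F [-1.2 -0.7 -5.1] w 0.0593 g 78.37797040119767
```

View pics/s3.png

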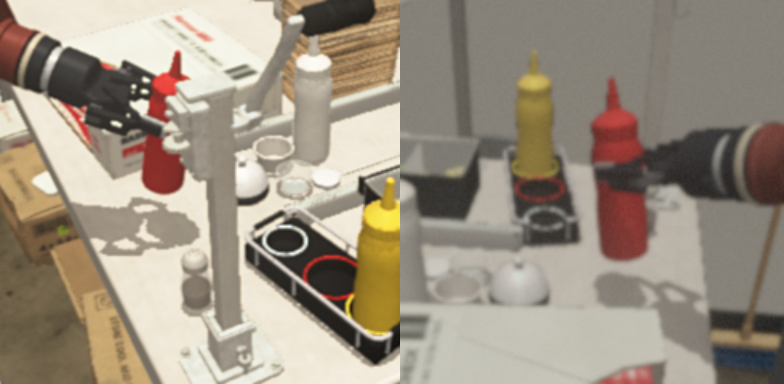

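```bash
python3 - <<'E'
from h import *
P=[np.array(c["K"])@np.array(c["extrinsics"])[:3] for c in (arm.camera_params("scene"),arm.camera_params("side"))]
t=lambda a,b:(lambda X:(X[:3]/X[3]).ravel())(cv2.triangulatePoints(P[0],P[1],np.array(a,float),np.array(b,float)))
n=t((211.3,132.5),(310.4,100.6));f=t((201.3,215),(316.2,190.2));d=n-f
print(n,f,np.linalg.norm(d),d/np.linalg.norm(d));_,r,_=tool();print("axis in tool",r.inv().apply(d/np.linalg.norm(d)))
E
```

```text
[0.46599649 0.2377944  0.29183421] [0.43597519 0.26587491 0.07365366] 0.22201924058456518 [ 0.13521939 -0.12647782  0.98271007]
axis in tool [-0.9873102   0.00256399 -0.15878288]
```

```bash

python3 -m crank '[{"twist":[0,-5.3,0],"translation":[0,0,0],"claw":40},{"twist":[0,-5.3,0],"translation":[0,0,0],"claw":40},{"twist":[0,0,0],"translation":[0,0,0],"claw":40}]'
python3 - <<'E'
from h import *
plan((.45,.25,.135),pose(140,-80.6))
E
```

```text
t: 12.02
eef_pos: [0.4632, 0.2491, 0.19]
orientation: [0.612, 0.264, 0.713, -0.218]
force: [-1.6, -0.5, -6.1]
gripper_width: 0.0598
grasp_force: 78.4
turn [ 0.   0.4 -0.7] rows>= 1.0 | shift mm [56.  -7.8 17.1] rows>= 2.0 | now tcp [0.4632 0.2491 0.19  ] t 12.02 q [ 0.82 -0.14 -0.72  0.68 -1.41  1.26] F [-1.6 -0.5 -6.1] w 0.0598 g 78.44767956063151
```

```bash

python3 -m crank '[{"twist":[0,0,0],"translation":[14,0,2.4],"claw":40},{"twist":[0,0,0],"translation":[14,0,2.4],"claw":40},{"twist":[0,0,0],"translation":[14,0,2.4],"claw":40},{"twist":[0,0,0],"translation":[10,0,1.7],"claw":40},{"twist":[0,0,0],"translation":[0,0,0],"claw":40}]'
for i in 1 2; do python3 -m crank '[{"twist":[0,0,0],"translation":[3,0,0.5],"claw":40},{"twist":[0,0,0],"translation":[3,0,0.5],"claw":40},{"twist":[0,0,0],"translation":[0,0,0],"claw":40}]' | egrep 'eef|force:'; done
python3 - <<'E'
from h import *
plan((.45,.25,.118),pose(140,-80.6))
E
```

```text
t: 12.43
eef_pos: [0.465, 0.2497, 0.1379]
orientation: [0.611, 0.265, 0.714, -0.218]
force: [-1.2, -0.8, -3.1]
gripper_width: 0.0595
grasp_force: 78.4
eef_pos: [0.4654, 0.2506, 0.1336]
force: [-0.9, -1.0, -4.5]
grasp_force: 78.4
eef_pos: [0.4651, 0.2503, 0.1267]
force: [-0.2, -1.3, -3.3]
grasp_force: 78.4
turn [ 0.1  0.4 -0.8] rows>= 1.0 | shift mm [10.4 -9.9  9. ] rows>= 1.0 | now tcp [0.4651 0.2503 0.1267] t 12.93 q [ 0.82 -0.01 -0.73  0.53 -1.41  1.26] F [-0.2 -1.3 -3.3] w 0.0596 g 78.43309063464403
```

```bash

for i in 1 2 3; do python3 -m crank '[{"twist":[0,0,0],"translation":[2,0,0.35],"claw":40},{"twist":[0,0,0],"translation":[2,0,0.35],"claw":40},{"twist":[0,0,0],"translation":[0,0,0],"claw":40}]' | egrep 'eef|force:'; done
```

```text
eef_pos: [0.4651, 0.2503, 0.1227]
force: [-1.5, -0.1, -3.2]
grasp_force: 78.4
eef_pos: [0.4652, 0.2503, 0.1186]
force: [0.0, -0.5, -3.4]
grasp_force: 78.4
eef_pos: [0.4657, 0.2505, 0.1163]
force: [-2.8, -1.1, 4.3]
grasp_force: 78.6
```

```bash

python3 -m crank '[{"twist":[0,0,0],"translation":[2,0,0.3],"claw":40},{"twist":[0,0,0],"translation":[0,0,0],"claw":40}]' 30
python3 - <<'E'
from h import *
p2,im2=snap("side","d4");p,im=snap("scene","s4")
a=cv2.resize(im[100:340,100:350,::-1],(400,384));b=cv2.resize(im2[60:260,200:400,::-1],(384,384))
cv2.imwrite("pics/s4.png",np.hstack([a,b]))
E
```

```text
t: 13.85
eef_pos: [0.466, 0.2505, 0.1163]
orientation: [0.615, 0.265, 0.71, -0.218]
force: [-7.2, -4.4, 15.5]
gripper_width: 0.0596
grasp_force: 78.7
```

View pics/s4.png

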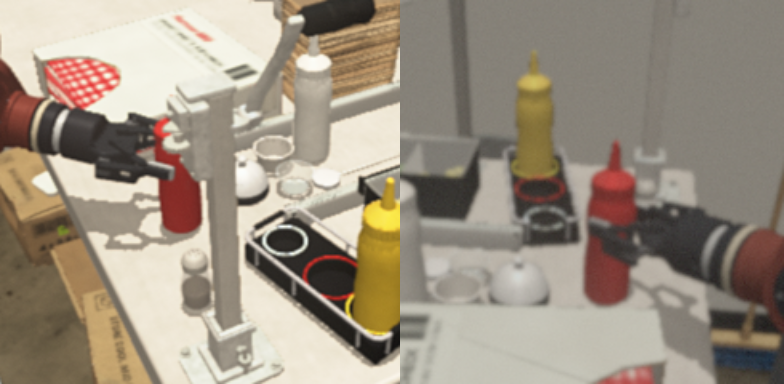

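The bottle's foot is on the counter. I'll check its lean by projecting a vertical bottle into the side view and comparing it with the pixels read there: nozzle about (312.5,133), foot about (307,215).

```bash
python3 - <<'E'
from h import *
sd=arm.camera_params("side");sc=arm.camera_params("scene")
X=plane(sd,(307.3,213),0);print(X,"vertical nozzle side",proj(sd,X+[0,0,.223]))
im=cv2.imread("pics/d4.png")[:,:,::-1].astype(int);s=cv2.imread("pics/s4.png")
m=(im[:,:,0]>100)&(im[:,:,0]>1.9*im[:,:,1]);m[:,:280]=0;m[:120]=0;m[225:]=0;m[:,340:]=0
for v in range(128,224,6):
    u=np.where(m[v])[0]
    if len(u):print(v,u.min(),u.max())
E
```

```text
[0.45591047 0.26346049 0.        ] vertical nozzle side [312.58849899 134.21133133]
140 311 313
146 309 313
152 301 320
158 284 320
164 300 320
170 299 322
176 312 318
188 299 303
194 298 309
200 298 317
206 300 317
212 302 316
```

```bash

python3 -m crank '[{"twist":[0,0,0],"translation":[-2,0,-0.3],"claw":40},{"twist":[0,0,0],"translation":[0,0,0],"claw":40}]' | grep force
python3 -m crank '[{"twist":[0,0,0],"translation":[0,0,0],"claw":60},{"twist":[0,0,0],"translation":[0,0,0],"claw":63},{"twist":[0,0,0],"translation":[0,0,0],"claw":67},{"twist":[0,0,0],"translation":[0,0,0],"claw":75},{"twist":[0,0,0],"translation":[0,0,0],"claw":85},{"twist":[0,0,0],"translation":[0,0,0],"claw":85},{"twist":[0,0,0],"translation":[0,0,0],"claw":85}]'
python3 - <<'E'
from h import *
plan((.45,.25,.118),pose(140,-80.6))
p,im=snap("side","d5");im=im.astype(int)
m=(im[:,:,0]>100)&(im[:,:,0]>1.9*im[:,:,1]);m[:,:280]=0;m[:120]=0;m[225:]=0;m[:,340:]=0
for v in range(132,224,6):
    u=np.where(m[v])[0]
    if len(u):print(v,u.min(),u.max(),end='; ')
E
```

```text
force: [-1.5, -1.3, 5.3]
grasp_force: 78.4
t: 14.7
eef_pos: [0.4655, 0.2504, 0.1149]
orientation: [0.612, 0.265, 0.713, -0.217]
force: [0.3, -0.1, -1.0]
gripper_width: 0.0847
grasp_force: 0.0
turn [ 0.1  0.4 -0.8] rows>= 1.0 | shift mm [ -1.2 -10.3   6.8] rows>= 1.0 | now tcp [0.4655 0.2504 0.1149] t 14.7 q [ 0.82  0.01 -0.73  0.5  -1.41  1.25] F [ 0.3 -0.1 -1. ] w 0.0847 g 0.0
138 311 313; 144 310 313; 150 304 317; 156 284 321; 162 280 320; 168 299 322; 174 299 321; 192 299 303; 198 298 314; 204 298 317; 210 298 316; 216 304 312;
```

The bottle is standing, and the vertical check still holds after release. I'll back off and check the top grasp by IK.

```bash

python3 -m crank '[{"twist":[0,0,0],"translation":[0,0,-15],"claw":85},{"twist":[0,0,0],"translation":[0,0,-25],"claw":85},{"twist":[0,0,0],"translation":[0,0,-30],"claw":85},{"twist":[0,0,0],"translation":[0,0,-30],"claw":85},{"twist":[0,0,0],"translation":[-20,0,-15],"claw":85},{"twist":[0,0,0],"translation":[-40,0,-5],"claw":85},{"twist":[0,0,0],"translation":[-40,0,0],"claw":85},{"twist":[0,0,0],"translation":[-40,0,0],"claw":85},{"twist":[0,0,0],"translation":[-40,0,0],"claw":85},{"twist":[0,0,0],"translation":[0,0,0],"claw":85}]'
python3 - <<'E'
from kin import *
p,r,s=tool();g=p+r.apply([0,0,arm.hold_point_z]);print(g)
q=np.array(s["q"])
for yaw,tilt,P in [(140,-80,g),(125,-60,g),(101.4,-30,(.42,.28,.3)),(101.4,-30,(.453,.262,.27)),(101.4,-30,(.453,.262,.172)),(101.4,-30,(.453,.262,.25)),(101.4,-30,(.576,.028,.25)),(101.4,-30,(.576,.028,.18))]:
    rot=pose(yaw,tilt);q,c=ik(np.array(P)-rot.apply([0,0,arm.hold_point_z]),rot,[q]);print(yaw,tilt,P,q.round(2),round(c,5))
    if P[0]==.576:
        k2=k.copy();k2[7]=0;print("wrist",fk(k2,q)[0].round(3))
plan((.42,.30,.28),pose(101.4,-30))
E
```

```text
t: 15.58
eef_pos: [0.4285, 0.2811, 0.3086]
orientation: [0.612, 0.269, 0.713, -0.212]
force: [0.6, 0.7, 1.4]
gripper_width: 0.0853
grasp_force: 0.0
[0.41435698 0.29293795 0.31165352]
140 -80 [0.41435698 0.29293795 0.31165352] [ 0.96 -0.08 -0.45  1.66 -1.38  2.04] 0.0
125 -60 [0.41435698 0.29293795 0.31165352] [ 0.87  0.09 -0.09  1.81 -0.99  2.06] 0.0
101.4 -30 (0.42, 0.28, 0.3) [ 0.61  0.13  0.14  1.81 -0.48  2.04] 0.0
101.4 -30 (0.453, 0.262, 0.27) [ 0.55  0.16  0.12  1.72 -0.49  1.97] 0.0
101.4 -30 (0.453, 0.262, 0.172) [ 0.55  0.17 -0.06  1.54 -0.49  1.97] 0.0
101.4 -30 (0.453, 0.262, 0.25) [ 0.55  0.15  0.07  1.69 -0.49  1.97] 0.0
101.4 -30 (0.576, 0.028, 0.25) [ 0.09  0.08 -0.    1.42 -0.52  1.44] 0.0
wrist [0.545 0.18  0.519]
101.4 -30 (0.576, 0.028, 0.18) [ 0.09  0.09 -0.12  1.29 -0.52  1.44] 0.0
wrist [0.545 0.18  0.449]
turn [33.6 48.2 21.4] rows>= 9.0 | shift mm [31.8 -4.7 33.4] rows>= 2.0 | now tcp [0.4285 0.2811 0.3086] t 15.58 q [ 0.92 -0.02 -0.36  1.47 -1.4   1.84] F [0.6 0.7 1.4] w 0.0853 g 0.0
```

```bash
cat >> h.py <<'E'
def redrows(f,box=(280,110,340,225)):
    p,im=snap("side",f);im=im.astype(int);u0,v0,u1,v1=box
    m=(im[:,:,0]>90)&(im[:,:,0]>2.2*im[:,:,1]);m[:,:u0]=0;m[:,u1:]=0;m[:v0]=0;m[v1:]=0
    print([(v,int(np.where(m[v])[0].min()),int(np.where(m[v])[0].max())) for v in range(v0,v1,5) if m[v].any()])
E
python3 - <<'E'
from h import *
redrows("d6")
E
```

```text
[(140, 311, 313), (145, 310, 313), (150, 306, 316), (155, 301, 321), (160, 302, 319), (165, 300, 320), (170, 299, 321), (175, 299, 318), (180, 303, 316), (185, 307, 316), (190, 306, 306), (195, 308, 308), (200, 311, 311)]
```

```bash

python3 -m crank '[{"twist":[3.36,4.82,2.14],"translation":[0,0,0],"claw":85},{"twist":[3.36,4.82,2.14],"translation":[0,0,0],"claw":85},{"twist":[3.36,4.82,2.14],"translation":[0,0,0],"claw":85},{"twist":[3.36,4.82,2.14],"translation":[0,0,0],"claw":85},{"twist":[3.36,4.82,2.14],"translation":[0,0,0],"claw":85},{"twist":[3.36,4.82,2.14],"translation":[0,0,0],"claw":85},{"twist":[3.36,4.82,2.14],"translation":[0,0,0],"claw":85},{"twist":[3.36,4.82,2.14],"translation":[0,0,0],"claw":85},{"twist":[3.36,4.82,2.14],"translation":[0,0,0],"claw":85},{"twist":[3.36,4.82,2.14],"translation":[0,0,0],"claw":85}]'
python3 - <<'E'
from h import *
c=plan((.453,.262,.265),pose(101.4,-30))
plan((.453,.262,.172),pose(101.4,-30),cur=c)
p,im=snap("wrist","w2");X=np.array([.453,.262,0.])
print("foot,188,223 predicted",[proj(p,X+[0,0,z]).round(0) for z in (0,.188,.223)])
im=im.astype(int);m=((im[:,:,0]>90)&(im[:,:,0]>2.2*im[:,:,1])).astype(np.uint8)
print([(v,int(np.where(m[v])[0].min()),int(np.where(m[v])[0].max())) for v in range(0,384,12) if m[v].sum()>2])
E
```

```text
t: 16.47
eef_pos: [0.4269, 0.2806, 0.2988]
orientation: [0.197, 0.611, 0.747, -0.17]
force: [0.7, -0.6, 0.0]
gripper_width: 0.0846
grasp_force: 0.0
turn [-0.7  0.1  0.2] rows>= 1.0 | shift mm [-3.3 22.  59.7] rows>= 2.0 | now tcp [0.4269 0.2806 0.2988] t 16.47 q [ 0.6   0.17  0.21  1.85 -0.47  2.03] F [ 0.7 -0.6  0. ] w 0.0846 g 0.0
turn [0. 0. 0.] rows>= 0.0 | shift mm [46.5 -0.  80.5] rows>= 3.0 | now tcp [0.4548 0.2528 0.2488] t 16.47 q [ 0.6   0.17  0.21  1.85 -0.47  2.03] F [ 0.7 -0.6  0. ] w 0.0846 g 0.0
foot,188,223 predicted [array([271.,  42.]), array([279., 145.]), array([282., 177.])]
[(24, 260, 294), (36, 252, 300), (48, 251, 302), (60, 250, 305), (72, 250, 305), (84, 250, 310), (96, 248, 312), (108, 248, 312), (120, 250, 312), (132, 250, 485), (144, 253, 312), (156, 271, 293), (168, 278, 291), (180, 280, 291), (192, 287, 333), (204, 286, 332)]
```

```bash
python3 - <<'E'
from h import *
p=arm.camera_params("wrist");im=cv2.imread("pics/w2.png")[:,:,::-1].astype(int);m=((im[:,:,0]>90)&(im[:,:,0]>2.2*im[:,:,1]))
print([(v,int(np.where(m[v,:310])[0].min()),int(np.where(m[v,:310])[0].max())) for v in range(140,200,3) if m[v,:310].sum()>1])
for uv in [(285.5,184),(285.5,188)]: print(plane(p,uv,.223))
print(plane(p,(282,150),.188))
E
```

```text
[(140, 251, 309), (143, 252, 309), (146, 254, 309), (149, 257, 308), (152, 261, 305), (155, 268, 293), (158, 275, 292), (161, 276, 292), (164, 277, 291), (167, 278, 291), (170, 279, 291), (173, 279, 291), (176, 280, 290), (179, 280, 291), (182, 283, 309), (185, 296, 309), (188, 292, 306), (191, 288, 298), (194, 287, 293), (197, 286, 290)]
[0.45938233 0.25369468 0.223     ]
[0.46049376 0.24964741 0.223     ]
[0.45820453 0.25593912 0.188     ]
```

```bash

python3 -m crank '[{"twist":[-0.7,0.1,0.2],"translation":[-2.5,8.4,20.5],"claw":85},{"twist":[0,0,0],"translation":[-2.5,8.4,20.5],"claw":85},{"twist":[0,0,0],"translation":[-2.4,8.3,21],"claw":85},{"twist":[0,0,0],"translation":[0,0,0],"claw":85}]' >/dev/null
python3 -m crank '[{"twist":[0,0,0],"translation":[11.6,0,20.1],"claw":85},{"twist":[0,0,0],"translation":[11.6,0,20.1],"claw":85},{"twist":[0,0,0],"translation":[11.6,0,20.1],"claw":85},{"twist":[0,0,0],"translation":[0,0,0],"claw":85}]'
python3 - <<'E'
from h import *
plan((.457,.258,.172),pose(101.4,-30))
redrows("d7")
E
```

```text
t: 17.18
eef_pos: [0.4567, 0.2472, 0.1753]
orientation: [0.202, 0.609, 0.748, -0.167]
force: [-0.6, -1.1, -1.0]
gripper_width: 0.0849
grasp_force: 0.0
turn [-0.1  0.4  0.3] rows>= 1.0 | shift mm [10.8  2.4 16.3] rows>= 1.0 | now tcp [0.4567 0.2472 0.1753] t 17.18 q [ 0.53  0.14 -0.05  1.57 -0.5   1.94] F [-0.6 -1.1 -1. ] w 0.0849 g 0.0
[(140, 311, 313), (145, 310, 313), (150, 305, 316), (155, 302, 321), (160, 305, 319), (165, 301, 320), (170, 301, 320), (175, 303, 319), (180, 306, 317), (185, 301, 311), (190, 316, 316), (195, 310, 310)]
```

Undisturbed. I'll lower the last bit and close softly.

```bash

python3 -m crank '[{"twist":[0,0,0],"translation":[5.4,1.2,8],"claw":85},{"twist":[0,0,0],"translation":[5.4,1.2,8],"claw":85},{"twist":[0,0,0],"translation":[0,0,0],"claw":70},{"twist":[0,0,0],"translation":[0,0,0],"claw":60},{"twist":[0,0,0],"translation":[0,0,0],"claw":45},{"twist":[0,0,0],"translation":[0,0,0],"claw":40},{"twist":[0,0,0],"translation":[0,0,0],"claw":40}]' 60
python3 - <<'E'
from h import *
plan((.457,.258,.25),pose(101.4,-30))
E
```

```text
t: 17.82
eef_pos: [0.4615, 0.2495, 0.1622]
orientation: [0.203, 0.61, 0.748, -0.164]
force: [-2.9, 0.7, 6.3]
gripper_width: 0.0497
grasp_force: 59.9
turn [0.2 0.3 0.1] rows>= 1.0 | shift mm [-35.9  -2.7 -61.9] rows>= 2.0 | now tcp [0.4615 0.2495 0.1622] t 17.82 q [ 0.53  0.15 -0.06  1.54 -0.5   1.94] F [-2.9  0.7  6.3] w 0.0497 g 59.884749334305525
```

```bash

python3 -m crank '[{"twist":[0,0,0],"translation":[-5,0,-8.7],"claw":40},{"twist":[0,0,0],"translation":[-10.8,0,-18.8],"claw":40},{"twist":[0,0,0],"translation":[-10.8,0,-18.8],"claw":40},{"twist":[0,0,0],"translation":[-10.8,0,-18.8],"claw":40},{"twist":[0,0,0],"translation":[0,0,0],"claw":40}]'
python3 - <<'E'
from h import *
plan((.557,.135,.26),pose(101.4,-30))
p,im=snap("wrist","w3");print([proj(p,np.array(X)).round(0) for X in [(.576,.028,.028),(.557,.122,.028),(.407,.091,.0)]])
redrows("d8",(270,80,350,225))
E
```

```text
t: 18.23
eef_pos: [0.4625, 0.2507, 0.241]
orientation: [0.204, 0.611, 0.747, -0.161]
force: [0.6, -0.0, -2.9]
gripper_width: 0.0494
grasp_force: 61.3
turn [ 0.5  0.1 -0.1] rows>= 1.0 | shift mm [-123.9   69.8   68.3] rows>= 4.0 | now tcp [0.4625 0.2507 0.241 ] t 18.23 q [ 0.53  0.13  0.07  1.68 -0.5   1.94] F [ 0.6 -0.  -2.9] w 0.0494 g 61.34327922016382
[array([293., 215.]), array([301., 168.]), array([183., 154.])]
[(110, 309, 313), (115, 310, 313), (120, 303, 319), (125, 302, 321), (130, 301, 320), (135, 300, 321), (140, 298, 321), (145, 299, 321), (150, 300, 319), (155, 300, 318), (160, 300, 319), (165, 302, 319), (170, 301, 318), (175, 306, 317), (180, 307, 315), (185, 311, 311)]
```

```bash
python3 - <<'E'
from h import *
from scipy.optimize import least_squares
sc,sd=arm.camera_params("scene"),arm.camera_params("side")
S=cv2.imread("pics/scene0.png")[:,:,::-1].astype(int);D=cv2.imread("pics/side0.png")[:,:,::-1].astype(int)
D3=cv2.imread("pics/d2.png")
def fit(im,p,mask,c0,box):
    v,u=np.where(mask);k=[(a,b) for a,b in zip(u,v) if box[0]<=a<=box[2] and box[1]<=b<=box[3]]
    X=np.array([plane(p,q,.028)[:2] for q in k])
    r=least_squares(lambda z:np.hypot(X[:,0]-z[0],X[:,1]-z[1])-z[2],[*c0,.037],loss='soft_l1',f_scale=.001)
    print(len(k),r.x.round(4),"rms",np.sqrt(np.mean(r.fun**2)).round(4));return r.x
red=lambda im:(im[:,:,0]>1.8*im[:,:,1])&(im[:,:,0]>1.8*im[:,:,2])&(im[:,:,0]>60)
wh=lambda im:im.min(2)>150
fit(S,sc,red(S),(.576,.028),(287,258,323,289))
fit(D,sd,red(D),(.576,.028),(256,149,289,167))
fit(S,sc,wh(S),(.557,.122),(262,239,294,261))
d3=cv2.imread("pics/d3.png")
p,im=snap("side","d9");sd=arm.camera_params("side");im=im.astype(int)
fit(im,sd,red(im),(.576,.028),(256,149,289,167))
fit(im,sd,im.min(2)>125,(.557,.122),(264,165,288,182))
# carrier yellow bottle check: ring
E
```

```text
198 [0.579  0.0286 0.0382] rms 0.0025
64 [0.5792 0.0268 0.0376] rms 0.0025
162 [0.556  0.1224 0.0306] rms 0.0044
65 [0.5792 0.0266 0.0377] rms 0.0026
18 [0.5549 0.1236 0.0328] rms 0.0028
```

```bash
python3 - <<'E'
from h import *
plan((.579,.0275,.257),pose(103.5,-30))
E
```

```text
turn [-0.9  0.2 -1.7] rows>= 1.0 | shift mm [-222.1   62.8  121.9] rows>= 7.0 | now tcp [0.461  0.2501 0.2353] t 18.38 q [ 0.53  0.13  0.06  1.68 -0.5   1.94] F [-0.   0.7 -3.6] w 0.0494 g 61.198936086148024
```

```bash

python3 -m crank '[{"twist":[-0.9,0.2,-1.7],"translation":[-8,2.3,4.4],"claw":40},{"twist":[0,0,0],"translation":[-16,4.5,8.8],"claw":40},{"twist":[0,0,0],"translation":[-24,6.8,13.2],"claw":40},{"twist":[0,0,0],"translation":[-24,6.8,13.2],"claw":40},{"twist":[0,0,0],"translation":[-24,6.8,13.2],"claw":40},{"twist":[0,0,0],"translation":[-24,6.8,13.2],"claw":40},{"twist":[0,0,0],"translation":[-24,6.8,13.2],"claw":40},{"twist":[0,0,0],"translation":[-24,6.8,13.2],"claw":40},{"twist":[0,0,0],"translation":[-24,6.8,13.2],"claw":40},{"twist":[0,0,0],"translation":[-16,4.5,8.8],"claw":40}]'
python3 -m crank '[{"twist":[0,0,0],"translation":[-8,2.3,4.4],"claw":40},{"twist":[0,0,0],"translation":[-4,1.2,2.3],"claw":40},{"twist":[0,0,0],"translation":[0,0,0],"claw":40},{"twist":[0,0,0],"translation":[0,0,0],"claw":40}]'
python3 - <<'E'
from h import *
plan((.579,.0275,.257),pose(103.5,-30))
p,im=snap("scene","s10");p2,im2=snap("side","d10")
for X in [(.579,.0275,.07),(.579,.0275,.295)]: print(proj(p,np.array(X)).round(0),proj(p2,np.array(X)).round(0))
for nm,I,(u0,u1,v0,v1) in (("scene",im,(240,400,120,290)),("side",im2,(220,320,40,190))):
    I=I.astype(int);m=(I[:,:,0]>90)&(I[:,:,0]>2.2*I[:,:,1])&(I[:,:,0]>2*I[:,:,2])
    print(nm,[(v,int(np.where(m[v,u0:u1])[0].min()+u0),int(np.where(m[v,u0:u1])[0].max()+u0)) for v in range(v0,v1,5) if m[v,u0:u1].sum()>1])
E
```

```text
t: 19.22
eef_pos: [0.5734, 0.0305, 0.2393]
orientation: [0.203, 0.598, 0.758, -0.161]
force: [0.3, -0.7, -5.0]
gripper_width: 0.049
grasp_force: 61.2
t: 19.55
eef_pos: [0.5795, 0.021, 0.2407]
orientation: [0.203, 0.598, 0.759, -0.16]
force: [-0.5, 0.9, -4.2]
gripper_width: 0.0492
grasp_force: 61.4
turn [-0.  0.  0.] rows>= 1.0 | shift mm [-2.5  1.   1.4] rows>= 1.0 | now tcp [0.5795 0.021  0.2407] t 19.55 q [ 0.07 -0.03 -0.1   1.41 -0.52  1.38] F [-0.5  0.9 -4.2] w 0.0492 g 61.41457607969642
[309. 258.] [272. 146.]
[315. 165.] [272.  71.]
scene [(165, 315, 318), (170, 313, 319), (175, 312, 319), (180, 305, 325), (185, 307, 327), (190, 309, 328), (195, 310, 326), (200, 297, 327), (205, 297, 327), (210, 297, 327), (215, 297, 327), (220, 297, 325), (225, 296, 324), (230, 295, 323), (235, 294, 323), (240, 294, 322), (245, 293, 322), (250, 293, 322), (255, 293, 321), (260, 297, 318), (265, 292, 322), (270, 290, 291), (275, 290, 291), (285, 304, 317)]
side [(80, 271, 273), (85, 268, 278), (90, 266, 280), (95, 265, 280), (100, 264, 281), (105, 264, 282), (110, 264, 281), (115, 265, 280), (120, 266, 280), (125, 266, 281), (130, 264, 281), (135, 265, 281), (140, 265, 280), (145, 268, 277)]
```

```bash
cat > ax.py <<'E'
from h import *
from scipy.optimize import least_squares
def axis(zs):
    p,im=snap("scene","sx");p2,im2=snap("side","dx");O=[]
    for P,I,(u0,u1),rows in ((p,im,(285,345),[*range(166,176,3),*range(206,254,4)]),(p2,im2,(255,295),range(104,140,3))):
        I=I.astype(int);m=(I[:,:,0]>90)&(I[:,:,0]>2.2*I[:,:,1])&(I[:,:,0]>2*I[:,:,2])
        for v in rows:
            w=np.where(m[v,u0:u1])[0]
            if len(w)>1:O.append((P,v,u0+(w.min()+w.max())/2))
    t=np.linspace(0,.35,36)
    def f(z):
        r=[]
        A=np.c_[z[0]+z[2]*(t-.07),z[1]+z[3]*(t-.07),t]
        cache={}
        for P,v,u in O:
            if id(P) not in cache:cache[id(P)]=np.array([proj(P,a) for a in A])
            q=cache[id(P)];r.append(np.interp(-v,-q[:,1],q[:,0])-u)
        return np.r_[r,np.array(z[2:])*20]
    s=least_squares(f,[.579,.03,0,0],loss='soft_l1');print("axis at z .07",s.x[:2].round(4),"lean",s.x[2:].round(3),"res px",np.abs(s.fun).mean().round(2));return s.x
E
python3 - <<'E'
from ax import *
axis(0);plan((.579,.0275,.257),pose(103.5,-30))
p,r,_=tool();print("grasp pt",p+r.apply([0,0,arm.hold_point_z]))
E
```

```text
axis at z .07 [0.5769 0.0327] lean [ 0.014 -0.027] res px 0.28
turn [0.1 0.  0. ] rows>= 1.0 | shift mm [-2.3  0.6  2.1] rows>= 1.0 | now tcp [0.5799 0.0212 0.2415] t 19.75 q [ 0.07 -0.03 -0.1   1.41 -0.52  1.38] F [-0.8  0.5 -4. ] w 0.0492 g 61.37472859583795
grasp pt [0.57768851 0.03030181 0.25767174]
```

```bash

python3 -m crank '[{"twist":[0,0,0],"translation":[-2.4,0.35,1.4],"claw":40},{"twist":[0,0,0],"translation":[-2.4,0.35,1.4],"claw":40},{"twist":[0,0,0],"translation":[5,0,8.7],"claw":40},{"twist":[0,0,0],"translation":[7.5,0,13],"claw":40},{"twist":[0,0,0],"translation":[7.5,0,13],"claw":40},{"twist":[0,0,0],"translation":[5,0,8.6],"claw":40},{"twist":[0,0,0],"translation":[0,0,0],"claw":40},{"twist":[0,0,0],"translation":[0,0,0],"claw":40}]'
python3 - <<'E'
from h import *
from scipy.optimize import least_squares
p,r,_=tool();print("grasp pt",p+r.apply([0,0,arm.hold_point_z]))
p,im=snap("scene","s11");p2,im2=snap("side","d11")
for nm,P,I,(u0,u1,v0,v1) in (("scene",p,im,(286,345,160,292)),("side",p2,im2,(250,300,70,170))):
    I=I.astype(int);m=(I[:,:,0]>90)&(I[:,:,0]>2.2*I[:,:,1])&(I[:,:,0]>2*I[:,:,2])
    print(nm,[(v,int(np.where(m[v,u0:u1])[0].min()+u0),int(np.where(m[v,u0:u1])[0].max()+u0)) for v in range(v0,v1,6) if m[v,u0:u1].sum()>1])
    print([(z,proj(P,np.array([.579,.0275,z])).round(1)) for z in (.036,.1,.16,.25)])
E
```

```text
t: 20.42
eef_pos: [0.5816, 0.0149, 0.1908]
orientation: [0.203, 0.598, 0.758, -0.161]
force: [-0.3, -0.2, -2.9]
gripper_width: 0.0491
grasp_force: 61.4
grasp pt [0.57947217 0.02400913 0.20703114]
scene [(190, 316, 319), (196, 314, 320), (202, 307, 324), (208, 308, 328), (214, 310, 329), (220, 300, 327), (226, 299, 329), (232, 298, 325), (238, 298, 324), (244, 298, 323), (250, 296, 322), (256, 296, 322), (262, 295, 322), (268, 290, 322), (274, 290, 321), (280, 300, 319), (286, 305, 316)]
[(0.036, array([308.6, 269.9])), (0.1, array([310.1, 247. ])), (0.16, array([311.5, 223.8])), (0.25, array([314. , 185.5]))]
side [(94, 270, 272), (100, 269, 274), (106, 265, 279), (112, 264, 279), (118, 263, 280), (124, 263, 280), (130, 264, 278), (136, 264, 280), (142, 265, 279), (148, 265, 280), (154, 267, 280)]
[(0.036, array([272.2, 155.5])), (0.1, array([272.2, 136.7])), (0.16, array([272.2, 117.9])), (0.25, array([272.2,  87.5]))]
```

```bash

for i in 1 2 3 4; do python3 -m crank '[{"twist":[0,0,0],"translation":[1.5,0,2.6],"claw":40},{"twist":[0,0,0],"translation":[1.5,0,2.6],"claw":40},{"twist":[0,0,0],"translation":[0,0,0],"claw":40}]' | egrep 'eef|^force'; done
```

```text
eef_pos: [0.5821, 0.015, 0.1852]
force: [-0.4, -0.1, -3.9]
eef_pos: [0.5818, 0.015, 0.1787]
force: [0.4, 0.7, -4.2]
eef_pos: [0.5818, 0.015, 0.1727]
force: [-0.2, 0.5, -3.9]
eef_pos: [0.5831, 0.0141, 0.1703]
force: [-5.2, -1.1, 11.7]
```

Contact comes at TCP z 0.170, which is the counter grasp height plus 8 mm, so the foot is on the pocket floor. I'll relieve the pressure and let go.

```bash

python3 -m crank '[{"twist":[0,0,0],"translation":[-0.9,0,-1.5],"claw":40},{"twist":[0,0,0],"translation":[0,0,0],"claw":40}]' | egrep 'eef|^force'
python3 -m crank '[{"twist":[0,0,0],"translation":[0,0,0],"claw":50},{"twist":[0,0,0],"translation":[0,0,0],"claw":54},{"twist":[0,0,0],"translation":[0,0,0],"claw":60},{"twist":[0,0,0],"translation":[0,0,0],"claw":68},{"twist":[0,0,0],"translation":[0,0,0],"claw":74},{"twist":[0,0,0],"translation":[0,0,0],"claw":74}]'
python3 - <<'E'
from h import *
p,im=snap("scene","s12");p2,im2=snap("side","d12")
for nm,P,I,(u0,u1,v0,v1) in (("scene",p,im,(286,345,160,292)),("side",p2,im2,(250,300,70,170))):
    I=I.astype(int);m=(I[:,:,0]>90)&(I[:,:,0]>2.2*I[:,:,1])&(I[:,:,0]>2*I[:,:,2])
    print(nm,[(v,int(np.where(m[v,u0:u1])[0].min()+u0),int(np.where(m[v,u0:u1])[0].max()+u0)) for v in range(v0,v1,4) if m[v,u0:u1].sum()>1])
    print([(z,proj(P,np.array([.579,.0275,z])).round(1)) for z in (.036,.1,.16,.231)])
E
```

```text
eef_pos: [0.5826, 0.0148, 0.1702]
force: [-2.0, -0.4, 3.3]
t: 22.18
eef_pos: [0.5821, 0.015, 0.1692]
orientation: [0.204, 0.598, 0.758, -0.16]
force: [0.2, 1.3, -0.1]
gripper_width: 0.0739
grasp_force: 0.0
scene [(200, 314, 316), (204, 313, 317), (208, 312, 317), (212, 305, 322), (216, 302, 327), (220, 303, 328), (224, 305, 328), (228, 304, 326), (232, 298, 325), (236, 298, 325), (240, 298, 325), (244, 297, 324), (248, 298, 322), (252, 297, 322), (256, 297, 321), (260, 296, 321), (264, 293, 322), (268, 290, 322), (272, 289, 321), (276, 295, 320), (280, 297, 320), (284, 302, 318)]
[(0.036, array([308.6, 269.9])), (0.1, array([310.1, 247. ])), (0.16, array([311.5, 223.8])), (0.231, array([313.4, 194. ]))]
side [(102, 272, 273), (106, 271, 274), (110, 265, 280), (114, 265, 280), (118, 265, 279), (122, 264, 280), (126, 264, 281), (130, 264, 280), (134, 265, 278), (138, 265, 279), (142, 264, 280), (146, 265, 280), (150, 264, 279), (154, 265, 279), (158, 266, 279), (162, 269, 277)]
[(0.036, array([272.2, 155.5])), (0.1, array([272.2, 136.7])), (0.16, array([272.2, 117.9])), (0.231, array([272.2,  94.1]))]
```

The red bottle is in its pocket and let go. I'll lift clear and go over the shaker.

```bash

python3 -m crank '[{"twist":[0,0,0],"translation":[-5,0,-8.7],"claw":74},{"twist":[0,0,0],"translation":[-10,0,-17.3],"claw":74},{"twist":[0,0,0],"translation":[-15,0,-26],"claw":80},{"twist":[0,0,0],"translation":[-15,0,-26],"claw":85},{"twist":[0,0,0],"translation":[-5,0,-9],"claw":85},{"twist":[0,5,0],"translation":[10,0,0],"claw":85},{"twist":[0,5,0],"translation":[10,0,0],"claw":85},{"twist":[0,5,0],"translation":[10,0,0],"claw":85},{"twist":[0,5,0],"translation":[10,0,0],"claw":85}]'
python3 - <<'E'
from h import *
plan((.407,.091,.2),pose(103.5,0))
E
```

```text
t: 23.03
eef_pos: [0.5735, 0.0517, 0.2553]
orientation: [0.068, 0.617, 0.782, -0.052]
force: [-0.1, 0.2, 0.1]
gripper_width: 0.085
grasp_force: 0.0
turn [0.1 9.8 0. ] rows>= 2.0 | shift mm [  77.1 -152.8   74. ] rows>= 5.0 | now tcp [0.5735 0.0517 0.2553] t 23.03 q [-0.05 -0.    0.02  1.54 -0.16  1.28] F [-0.1  0.2  0.1] w 0.085 g 0.0
```

```bash

python3 -m crank '[{"twist":[0,4.9,0],"translation":[25,0,0],"claw":85},{"twist":[0,4.9,0],"translation":[25,-10,0],"claw":85},{"twist":[0,0,0],"translation":[22,-22,8],"claw":85},{"twist":[0,0,0],"translation":[5,-30,16],"claw":85},{"twist":[0,0,0],"translation":[0,-30,16],"claw":85},{"twist":[0,0,0],"translation":[0,-30,16],"claw":85},{"twist":[0,0,0],"translation":[0,-22,12],"claw":85},{"twist":[0,0,0],"translation":[0,-8,6],"claw":85},{"twist":[0,0,0],"translation":[0,0,0],"claw":85}]'
python3 - <<'E'
from h import *
plan((.407,.091,.06),pose(103.5,0))
p,im=snap("wrist","w5");p2,im2=snap("scene","s13")
print([proj(p,np.array(X)).round(0) for X in [(.407,.091,0),(.407,.091,.09)]],proj(p2,np.array([.556,.1225,.028])))
np.save("w5.npy",np.array(p["extrinsics"]))
a=cv2.resize(im[:,:,::-1],(600,450));b=cv2.resize(im2[200:310,200:350,::-1],(200,147));b=cv2.copyMakeBorder(b,0,303,0,0,0)
cv2.imwrite("pics/w5v.png",np.hstack([a,b]))
E
```

```text
t: 23.78
eef_pos: [0.4062, 0.0895, 0.1728]
orientation: [0.002, 0.619, 0.785, -0.001]
force: [0.6, -0.6, -0.5]
gripper_width: 0.0849
grasp_force: 0.0
turn [-0.   0.2 -0. ] rows>= 1.0 | shift mm [  1.3   1.1 131.5] rows>= 4.0 | now tcp [0.4062 0.0895 0.1728] t 23.78 q [-0.1  -0.48 -0.53  1.52 -0.    1.24] F [ 0.6 -0.6 -0.5] w 0.0849 g 0.0
[array([250., 167.]), array([250., 195.])] [277.02857639 249.58827185]
```

View pics/w5v.png

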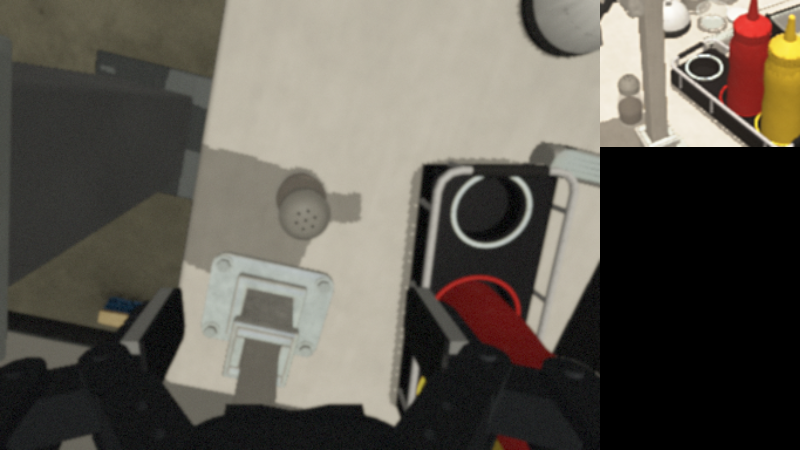

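In the wrist view, the shaker's top dots are at (305,218) and its base at about (300,192); the white ring's centre is at (491,211). The red bottle stands in its ring.

```bash
python3 - <<'E'
from h import *
from scipy.optimize import least_squares
p=arm.camera_params("wrist");p["extrinsics"]=np.load("w5.npy");k=512/600
print("top",plane(p,(305*k,218*k),.089),"base",plane(p,(300*k,194*k),.005),"white",plane(p,(491*k,211*k),.028))
im=cv2.imread("pics/w5.png").astype(int);v,u=np.where(im.min(2)>135)
s=[(a,b) for a,b in zip(u,v) if 378<=a<=460 and 146<=b<=216];X=np.array([plane(p,q,.028)[:2] for q in s]);c=np.array([.556,.1225])
d=np.hypot(*(X-c).T);X=X[(d>.022)&(d<.037)]
r=least_squares(lambda z:np.hypot(X[:,0]-z[0],X[:,1]-z[1])-z[2],[*c,.028],loss='soft_l1',f_scale=.001);print(len(X),r.x.round(4),np.abs(r.fun).mean())
plan((.413,.094,.06),pose(103.5,0))
E
```

```text
top [0.41245675 0.09905244 0.089     ] base [0.41183245 0.09454166 0.005     ] white [0.55897211 0.12133271 0.028     ]
673 [0.5586 0.1221 0.0295] 0.0010573280406220725
turn [ 0.1  0.3 -0. ] rows>= 1.0 | shift mm [  3.3   5.4 133. ] rows>= 4.0 | now tcp [0.4085 0.0895 0.1743] t 23.88 q [-0.1  -0.48 -0.52  1.52 -0.    1.24] F [0.3 0.5 0.4] w 0.0849 g 0.0
```

```bash

python3 -m crank '[{"twist":[0,0,0],"translation":[2.8,2.5,34],"claw":85},{"twist":[0,0,0],"translation":[2.7,2.4,34],"claw":85},{"twist":[0,0,0],"translation":[0,0,30],"claw":85},{"twist":[0,0,0],"translation":[0,0,25],"claw":85},{"twist":[0,0,0],"translation":[0,0,15],"claw":85},{"twist":[0,0,0],"translation":[0,0,0],"claw":85}]'
python3 -m crank '[{"twist":[0,0,0],"translation":[0,0,0],"claw":65},{"twist":[0,0,0],"translation":[0,0,0],"claw":55},{"twist":[0,0,0],"translation":[0,0,0],"claw":48},{"twist":[0,0,0],"translation":[0,0,0],"claw":44},{"twist":[0,0,0],"translation":[0,0,0],"claw":35},{"twist":[0,0,0],"translation":[0,0,0],"claw":30},{"twist":[0,0,0],"translation":[0,0,0],"claw":30}]' 30
python3 - <<'E'
from h import *
plan((.5578,.1222,.12),pose(103.5,0))
E
```

```text
t: 24.38
eef_pos: [0.4104, 0.0958, 0.0329]
orientation: [0.0, 0.619, 0.785, -0.002]
force: [-1.3, 0.5, -0.1]
gripper_width: 0.0851
grasp_force: 0.0
t: 24.97
eef_pos: [0.4125, 0.0955, 0.037]
orientation: [0.003, 0.619, 0.785, -0.0]
force: [-2.2, -0.1, 6.7]
gripper_width: 0.0379
grasp_force: 29.2
turn [ 0.2  0.3 -0. ] rows>= 1.0 | shift mm [ -7.9 147.5 -64.3] rows>= 4.0 | now tcp [0.4125 0.0955 0.037 ] t 24.97 q [-0.08 -0.42 -0.73  1.25 -0.    1.25] F [-2.2 -0.1  6.7] w 0.0379 g 29.19107167101174
```

```bash

python3 -m crank '[{"twist":[0,0,0],"translation":[0,0,-8],"claw":30},{"twist":[0,0,0],"translation":[0,0,-16],"claw":30},{"twist":[0,0,0],"translation":[0,0,-20],"claw":30},{"twist":[0,0,0],"translation":[0,0,-20],"claw":30},{"twist":[0,0,0],"translation":[0,0,-16],"claw":30},{"twist":[0,0,0],"translation":[0,0,0],"claw":30}]'
python3 -m crank '[{"twist":[0,0,0],"translation":[-1,10,0],"claw":30},{"twist":[0,0,0],"translation":[-1,20,0],"claw":30},{"twist":[0,0,0],"translation":[-1,25,0],"claw":30},{"twist":[0,0,0],"translation":[-1,25,0],"claw":30},{"twist":[0,0,0],"translation":[-1,25,0],"claw":30},{"twist":[0,0,0],"translation":[-1,22,0],"claw":30},{"twist":[0,0,0],"translation":[-1,13,0],"claw":30},{"twist":[0,0,0],"translation":[-1,7.5,0],"claw":30},{"twist":[0,0,0],"translation":[0,0,0],"claw":30},{"twist":[0,0,0],"translation":[0,0,0],"claw":30}]'
python3 - <<'E'
from h import *
plan((.5578,.1222,.12),pose(103.5,0))
p,im=snap("side","d14");p2,im2=snap("scene","s14");p3,im3=snap("wrist","w6")
X=np.array([.5578,.1222,.066]);print("pred foot at z.066",proj(p,X),proj(p2,X),proj(p3,X))
E
```

```text
t: 25.47
eef_pos: [0.4135, 0.0957, 0.1195]
orientation: [0.004, 0.619, 0.785, 0.001]
force: [0.7, 0.2, -1.3]
gripper_width: 0.0376
grasp_force: 29.7
t: 26.3
eef_pos: [0.5561, 0.1225, 0.1151]
orientation: [0.001, 0.619, 0.785, -0.001]
force: [0.1, 0.2, -0.8]
gripper_width: 0.0378
grasp_force: 29.8
turn [-0.   0.2  0. ] rows>= 1.0 | shift mm [-0.6  1.6 13.8] rows>= 1.0 | now tcp [0.5561 0.1225 0.1151] t 26.3 q [-0.01  0.02 -0.2   1.35 -0.    1.32] F [ 0.1  0.2 -0.8] w 0.0378 g 29.827019944495987
pred foot at z.066 [275.25880444 162.12477995] [277.92180832 236.44715571] [251.3280974  214.52372947]
```

```bash
python3 - <<'E'
from h import *
p=arm.camera_params("scene");p2=arm.camera_params("side")
a=cv2.imread("pics/s14.png").astype(int);b=cv2.imread("pics/s13.png").astype(int);d=np.abs(a-b).max(2)>25
for v in range(212,250,3):
    w=np.where(d[v,250:310])[0]+250
    print(v,w.min() if len(w) else None,w.max() if len(w) else None,len(w),a[v,262:298:3].mean(1).round().astype(int).tolist())
print([proj(p,np.array([.5561,.1225,z])).round(1).tolist() for z in (.07,.09,.11,.13)])
a=cv2.imread("pics/d14.png").astype(int);b=cv2.imread("pics/d10.png").astype(int);d=np.abs(a-b).max(2)>25
for v in range(140,176,3):
    w=np.where(d[v,250:300])[0]+250
    print(v,w.min() if len(w) else None,w.max() if len(w) else None,len(w))
print([proj(p2,np.array([.5561,.1225,z])).round(1).tolist() for z in (.07,.09,.11,.13)])
E
```

```text
212 261 290 30 [151, 40, 41, 69, 99, 150, 166, 118, 53, 111, 213, 199]
215 264 289 19 [209, 48, 41, 89, 105, 188, 201, 177, 67, 156, 182, 190]
218 263 285 23 [198, 48, 41, 88, 87, 118, 113, 124, 201, 210, 179, 191]
221 266 286 21 [103, 37, 39, 88, 91, 120, 116, 107, 148, 213, 144, 220]
224 267 286 20 [44, 175, 151, 106, 102, 119, 117, 107, 130, 153, 223, 222]
227 268 286 19 [222, 229, 173, 99, 109, 111, 108, 95, 190, 227, 217, 192]
230 268 285 18 [225, 225, 180, 95, 99, 101, 98, 90, 200, 221, 166, 144]
233 269 294 19 [224, 228, 215, 98, 98, 99, 95, 135, 152, 147, 148, 136]
236 275 297 7 [231, 174, 54, 77, 169, 160, 135, 63, 85, 134, 127, 137]
239 None None 0 [80, 31, 126, 231, 206, 55, 30, 36, 38, 56, 120, 174]
242 257 287 19 [84, 220, 230, 211, 151, 130, 139, 157, 95, 26, 28, 146]
245 253 291 12 [234, 167, 120, 32, 33, 33, 33, 30, 64, 148, 26, 32]
248 253 291 9 [45, 153, 30, 35, 34, 33, 35, 33, 30, 100, 97, 40]
[[277.2, 235.2], [277.3, 228.1], [277.3, 220.9], [277.4, 213.5]]
140 264 287 23
143 265 287 21
146 262 283 21
149 263 283 21
152 263 288 22
155 264 283 20
158 263 284 22
161 261 281 21
164 266 267 2
167 258 299 9
170 266 269 4
173 265 299 7
[[275.8, 161.0], [275.9, 154.7], [275.9, 148.4], [276.0, 141.8]]
```

```bash
python3 - <<'E'
from h import *
a=cv2.imread("pics/d14.png").astype(int)
b=cv2.imread("pics/d5.png").astype(int);d=np.abs(a-b).max(2)>25
for v in range(143,176,2):
    w=np.where(d[v,255:300])[0]+255
    print(v,w.min() if len(w) else None,w.max() if len(w) else None,len(w),a[v,258:294:2].mean(1).round().astype(int).tolist())
E
```

```text
143 262 287 24 [67, 95, 83, 60, 65, 94, 98, 113, 118, 119, 117, 112, 88, 86, 80, 110, 126, 126]
145 262 286 23 [99, 100, 79, 62, 68, 95, 101, 111, 110, 113, 110, 106, 92, 91, 124, 145, 154, 149]
147 262 282 21 [97, 83, 80, 68, 70, 90, 94, 102, 102, 103, 103, 99, 93, 99, 150, 169, 173, 174]
149 262 283 22 [89, 104, 90, 69, 71, 84, 90, 94, 100, 104, 101, 103, 94, 81, 137, 165, 175, 175]
151 262 283 22 [75, 69, 75, 73, 71, 76, 92, 97, 98, 100, 100, 99, 89, 68, 129, 166, 172, 174]
153 266 299 14 [78, 51, 59, 70, 73, 76, 86, 92, 94, 96, 94, 92, 82, 63, 103, 160, 167, 169]
155 264 299 20 [84, 63, 64, 69, 71, 75, 85, 87, 89, 91, 90, 87, 81, 63, 88, 142, 157, 168]
157 263 299 23 [99, 78, 62, 69, 69, 76, 83, 86, 89, 89, 88, 87, 75, 73, 67, 117, 141, 169]
159 263 299 22 [120, 81, 63, 68, 70, 72, 82, 88, 90, 87, 93, 87, 74, 75, 57, 105, 130, 167]
161 264 299 19 [123, 65, 69, 75, 74, 72, 76, 81, 84, 83, 84, 77, 69, 54, 50, 69, 116, 157]
163 268 299 5 [122, 59, 56, 67, 76, 77, 72, 71, 68, 65, 64, 60, 54, 48, 45, 64, 116, 147]
165 291 299 5 [123, 58, 52, 55, 54, 57, 52, 58, 56, 51, 49, 51, 50, 48, 53, 61, 129, 138]
167 257 299 8 [117, 65, 51, 54, 52, 54, 69, 71, 67, 68, 70, 70, 54, 47, 52, 55, 110, 130]
169 258 299 22 [119, 67, 52, 55, 68, 95, 99, 94, 76, 72, 95, 97, 94, 72, 51, 51, 73, 111]
171 265 299 15 [145, 89, 54, 66, 95, 81, 63, 52, 48, 52, 52, 59, 78, 88, 67, 53, 67, 102]
173 265 299 16 [148, 127, 96, 111, 117, 65, 55, 54, 53, 51, 60, 54, 54, 64, 79, 96, 99, 105]
175 292 299 7 [133, 129, 140, 143, 140, 75, 59, 57, 53, 58, 55, 60, 66, 63, 79, 100, 86, 86]
```

```bash

python3 -m crank '[{"twist":[0,0,0],"translation":[0,1,8],"claw":30},{"twist":[0,0,0],"translation":[0,0,14],"claw":30},{"twist":[0,0,0],"translation":[0,0,14],"claw":30},{"twist":[0,0,0],"translation":[0,0,7],"claw":30},{"twist":[0,0,0],"translation":[0,0,0],"claw":30}]'
for i in 1 2 3 4; do python3 -m crank '[{"twist":[0,0,0],"translation":[0,0,2],"claw":30},{"twist":[0,0,0],"translation":[0,0,2],"claw":30},{"twist":[0,0,0],"translation":[0,0,0],"claw":30}]' | egrep 'eef|^force'; done
```

```text
t: 26.87
eef_pos: [0.5562, 0.1226, 0.0705]
orientation: [0.001, 0.619, 0.785, -0.002]
force: [-0.7, -0.4, -1.4]
gripper_width: 0.0379
grasp_force: 29.8
eef_pos: [0.5581, 0.1226, 0.069]
force: [-0.9, -0.2, -1.4]
eef_pos: [0.5578, 0.1225, 0.0644]
force: [-0.3, 0.5, -2.5]
eef_pos: [0.5576, 0.1225, 0.0601]
force: [0.2, -0.1, -2.0]
eef_pos: [0.5576, 0.1225, 0.0561]
force: [0.3, -0.1, -1.4]
```

```bash

for i in 1 2 3; do python3 -m crank '[{"twist":[0,0,0],"translation":[0,0,1.8],"claw":30},{"twist":[0,0,0],"translation":[0,0,1.8],"claw":30},{"twist":[0,0,0],"translation":[0,0,0],"claw":30}]' | egrep 'eef|^force'; done
```

```text
eef_pos: [0.5576, 0.1225, 0.0526]
force: [-0.5, 0.6, -0.6]
eef_pos: [0.5576, 0.1225, 0.049]
force: [0.3, -0.3, -1.7]
eef_pos: [0.5577, 0.1225, 0.0454]
force: [0.2, 0.8, -0.7]
```

```bash

for i in 1 2 ; do python3 -m crank '[{"twist":[0,0,0],"translation":[0,0,1],"claw":30},{"twist":[0,0,0],"translation":[0,0,1],"claw":30},{"twist":[0,0,0],"translation":[0,0,0],"claw":30}]' | egrep 'eef|^force'; done
```

```text
eef_pos: [0.558, 0.1225, 0.045]
force: [-4.4, -0.7, 8.4]
eef_pos: [0.5583, 0.1224, 0.0448]
force: [-11.0, -1.2, 23.7]
```

Floor reached at TCP z 0.045, as expected. I'll relieve the pressure, open a little and lift.

```bash

python3 -m crank '[{"twist":[0,0,0],"translation":[0,0,-1.5],"claw":30},{"twist":[0,0,0],"translation":[0,0,-1],"claw":30},{"twist":[0,0,0],"translation":[0,0,0],"claw":30}]' | egrep 'eef|^force'
python3 -m crank '[{"twist":[0,0,0],"translation":[0,0,0],"claw":39},{"twist":[0,0,0],"translation":[0,0,0],"claw":43},{"twist":[0,0,0],"translation":[0,0,0],"claw":48},{"twist":[0,0,0],"translation":[0,0,0],"claw":53},{"twist":[0,0,0],"translation":[0,0,0],"claw":56},{"twist":[0,0,0],"translation":[0,0,0],"claw":56},{"twist":[0,0,0],"translation":[0,0,0],"claw":56}]'
python3 -m crank '[{"twist":[0,0,0],"translation":[0,0,-8],"claw":56},{"twist":[0,0,0],"translation":[0,0,-20],"claw":56},{"twist":[0,0,0],"translation":[0,0,-30],"claw":56},{"twist":[0,0,0],"translation":[0,0,-30],"claw":40},{"twist":[0,0,0],"translation":[0,0,-25],"claw":10},{"twist":[0,0,0],"translation":[15,0,0],"claw":0},{"twist":[0,0,0],"translation":[30,0,0],"claw":0},{"twist":[0,0,0],"translation":[30,0,0],"claw":0},{"twist":[0,0,0],"translation":[20,0,0],"claw":0}]'
python3 - <<'E'
from h import *
p,im=snap("wrist","w7");p2,im2=snap("scene","s15");np.save("w7.npy",np.array(p["extrinsics"]))
print("bell pred",proj(p,np.array([.572,.282,.066])),"shaker top pred",proj(p,np.array([.5575,.1222,.098])),proj(p2,np.array([.5575,.1222,.098])))
g=cv2.cvtColor(im,cv2.COLOR_RGB2GRAY);c=cv2.HoughCircles(cv2.GaussianBlur(g,(5,5),1),cv2.HOUGH_GRADIENT,1,30,param1=80,param2=25,minRadius=12,maxRadius=90);print(c)
plan((.572,.282,.15),pose(103.5,0),grasp=False)
E
```

```text
eef_pos: [0.5583, 0.1225, 0.045]
force: [-1.9, -0.1, 6.6]
t: 29.95
eef_pos: [0.5578, 0.1224, 0.0442]
orientation: [0.002, 0.619, 0.785, -0.001]
force: [-0.4, -0.3, -0.2]
gripper_width: 0.056
grasp_force: 0.0
t: 30.7
eef_pos: [0.535, 0.2172, 0.1579]
orientation: [0.002, 0.619, 0.785, -0.0]
force: [-0.4, -0.8, 0.5]
gripper_width: 0.0002
grasp_force: 0.0
bell pred [320.77119973 119.70644337] shaker top pred [248.19801376 329.59076726] [277.91217076 225.12905913]
[[[312.5 107.5  51.1]
  [414.5  78.5  44.1]
  [373.5 165.5  33. ]
  [427.5 187.5  28. ]]]
turn [0.1 0.2 0.2] rows>= 1.0 | shift mm [53.7 51.3  7.7] rows>= 2.0 | now tcp [0.5347 0.2178 0.1577] t 30.8 q [ 0.16  0.03 -0.11  1.43 -0.    1.49] F [ 0.  -0.5  0.4] w 0.0002 g 0.0
```

```bash
python3 - <<'E'
from h import *
p=arm.camera_params("wrist");pos,r,_=tool();E=np.array(p["extrinsics"])
# camera<-tool
Rc=E[:3,:3]@r.as_matrix();tc=E[:3,:3]@pos+E[:3,3]
r1=R.from_quat([.968,-.249,0,0]);p1=np.array([.4254,.2561,.2027]);E1=np.eye(4);E1[:3,:3]=Rc@r1.as_matrix().T;E1[:3,3]=tc-E1[:3,:3]@p1
q={"K":p["K"],"extrinsics":E1}
print("check nozzle(260.5,238)",proj(q,np.array([.356,.283,.0315])),"bell from w1",plane(q,(133,40),.066))
p["extrinsics"]=np.load("w7.npy");print("dome proj",[(z,proj(p,np.array([.572,.282,z])).round(1)) for z in (0.0,.02,.066)],[plane(p,(312.5,107.5),z).round(4) for z in (.005,.015,.025)])
g=cv2.cvtColor(cv2.imread("pics/w7.png"),cv2.COLOR_BGR2GRAY)
c=g[90:160,290:345];print(cv2.resize(c,(28,24),interpolation=cv2.INTER_AREA)) 
E
```

```text
check nozzle(260.5,238) [258.61122693 236.92090896] bell from w1 [0.56796627 0.28180834 0.066     ]
dome proj [(0.0, array([305.4, 113.1])), (0.02, array([309.3, 114.8])), (0.066, array([320.8, 119.7]))] [array([0.5759, 0.2883, 0.005 ]), array([0.5739, 0.2883, 0.015 ]), array([0.5719, 0.2884, 0.025 ])]
[[159 163 165 168 171 172 172 174 176 179 180 181 181 181 181 181 181 182
  180 179 178 176 175 173 171 170 168 164]
 [161 164 166 169 172 174 175 177 180 182 183 184 183 184 183 183 183 183
  182 180 179 178 177 176 173 171 169 165]
 [162 165 168 171 173 176 178 181 182 184 185 185 185 182 181 181 181 181
  182 180 181 179 178 176 174 172 169 166]
 [162 166 168 171 174 177 181 183 185 186 185 182 177 172 171 174 176 177
  176 177 178 180 178 177 175 172 170 168]
 [164 166 168 172 175 179 182 183 185 185 178 168 160 159 160 168 170 173
  174 173 175 177 178 177 175 173 171 169]
 [165 167 169 173 176 180 183 185 185 181 162 142 142 149 156 167 173 175
  173 172 171 173 176 177 175 174 172 169]
 [165 168 170 172 177 180 183 185 185 174 138 114 138 153 161 173 179 181
  179 174 168 169 17
[... 1312 characters left out ...]
127 130 135 139 141 142 143 144 145 147 147 146 145 146 146 148 152 152
  147 142 143 143 137 133 136 143 150 153]
 [118 124 128 131 133 135 135 137 138 141 140 139 140 139 138 140 144 143
  138 131 134 137 138 141 147 154 157 152]
 [124 125 123 123 123 124 125 128 130 131 130 129 129 130 130 131 133 135
  133 134 138 144 149 153 157 158 157 142]
 [143 138 135 133 130 128 126 128 129 128 127 127 129 130 132 134 138 142
  143 146 152 156 158 160 159 159 153 129]
 [155 153 151 149 146 145 143 142 142 141 141 142 144 145 146 149 151 154
  156 158 158 159 160 159 160 157 143 117]
 [157 156 157 157 156 155 157 156 156 156 155 156 157 157 158 159 159 159
  158 158 158 158 160 160 160 154 129 111]]
```

```bash
python3 - <<'E'
from h import *
p=arm.camera_params("wrist");p["extrinsics"]=np.load("w7.npy");X=plane(p,(323.5,112),.066);print(X)
c=plan((*X[:2],.09),pose(103.5,0),grasp=False)
a=cv2.imread("pics/s15.png").astype(int)
print([ (v,a[v,262:298:2].mean(1).round().astype(int).tolist()) for v in range(222,262,4)])
m=(a[:,:,2]>90)&(a[:,:,2]>2.2*a[:,:,1])
print([(v,int(np.where(m[v,286:345])[0].min()+286),int(np.where(m[v,286:345])[0].max()+286)) for v in range(196,284,8) if m[v,286:345].sum()>1])
E
```

```text
[0.57228761 0.28753472 0.066     ]
turn [0.1 0.2 0.2] rows>= 1.0 | shift mm [59.  52.8 67.7] rows>= 3.0 | now tcp [0.5347 0.2178 0.1577] t 30.8 q [ 0.16  0.03 -0.11  1.43 -0.    1.49] F [ 0.  -0.5  0.4] w 0.0002 g 0.0
[(222, [51, 39, 122, 223, 223, 224, 191, 146, 145, 152, 166, 205, 180, 165, 169, 155, 210, 206]), (226, [171, 218, 226, 223, 221, 194, 209, 213, 216, 217, 205, 205, 206, 198, 222, 219, 205, 203]), (230, [171, 212, 223, 224, 175, 172, 194, 211, 216, 201, 179, 164, 191, 222, 194, 160, 144, 136]), (234, [136, 139, 137, 138, 105, 114, 134, 155, 164, 148, 132, 102, 130, 129, 135, 180, 198, 147]), (238, [96, 53, 37, 47, 129, 179, 160, 128, 134, 127, 116, 110, 53, 63, 118, 125, 133, 124]), (242, [56, 107, 197, 218, 164, 119, 109, 112, 112, 112, 112, 133, 120, 45, 36, 37, 100, 121]), (246, [117, 85, 148, 88, 104, 107, 111, 112, 113, 110, 108, 104, 85, 140, 211, 37, 38, 45]), (250, [31, 205, 122, 55, 95, 108, 112, 112, 111, 112, 111, 100, 69, 23, 201, 137, 35, 42]), (254, [152, 71, 218, 139, 76, 89, 95, 96, 96, 94, 91, 82, 50, 137, 213, 49, 37, 47]), (258, [80, 183, 196, 103, 145, 196, 237, 216, 184, 201, 248, 218, 145, 50, 35, 39, 40, 53])]
[(204, 313, 316), (212, 305, 322), (220, 300, 328), (228, 300, 326), (236, 298, 325), (244, 297, 324), (252, 298, 322), (260, 296, 321), (268, 290, 322), (276, 292, 320)]
```

```bash

python3 -m crank '[{"twist":[0,0,0],"translation":[20,17.5,10],"claw":0},{"twist":[0,0,0],"translation":[20,17.5,18],"claw":0},{"twist":[0,0,0],"translation":[18.5,17.5,18],"claw":0},{"twist":[0,0,0],"translation":[0,0,18],"claw":0},{"twist":[0,0,0],"translation":[0,0,0],"claw":0},{"twist":[0,0,0],"translation":[0,0,0],"claw":0}]'
python3 - <<'E'
from h import *
plan((.572,.287,.066),pose(103.5,0),grasp=False)
E
```

```text
t: 31.3
eef_pos: [0.5723, 0.2834, 0.0921]
orientation: [0.001, 0.619, 0.785, -0.002]
force: [0.3, -0.5, 1.1]
gripper_width: -0.0001
grasp_force: 0.0
turn [-0.1  0.3 -0. ] rows>= 1.0 | shift mm [ 3.6  0.5 26.1] rows>= 1.0 | now tcp [0.5723 0.2834 0.0921] t 31.3 q [ 0.26  0.24 -0.    1.33 -0.    1.59] F [ 0.3 -0.5  1.1] w -0.0001 g 0.0
```

```bash

python3 -m crank '[{"twist":[0,0,0],"translation":[1.8,0.3,8],"claw":0},{"twist":[0,0,0],"translation":[1.8,0.2,8],"claw":0},{"twist":[0,0,0],"translation":[0,0,6],"claw":0},{"twist":[0,0,0],"translation":[0,0,0],"claw":0}]' | egrep 'eef|^force'
for i in 1 2 3 4; do python3 -m crank '[{"twist":[0,0,0],"translation":[0,0,2],"claw":0},{"twist":[0,0,0],"translation":[0,0,0],"claw":0}]' | egrep 'eef|^force'; done
```

```text
eef_pos: [0.572, 0.2873, 0.0695]
force: [-0.1, 0.5, -0.7]
eef_pos: [0.5727, 0.2875, 0.0687]
force: [0.5, -0.0, 0.4]
eef_pos: [0.5728, 0.2877, 0.0667]
force: [-0.3, 0.0, 0.9]
eef_pos: [0.573, 0.2877, 0.0648]
force: [0.3, -0.3, 1.4]
eef_pos: [0.573, 0.2878, 0.063]
force: [0.1, -0.8, 4.1]
```

```bash

for i in 1 2; do python3 -m crank '[{"twist":[0,0,0],"translation":[0,0,1.3],"claw":0},{"twist":[0,0,0],"translation":[0,0,0],"claw":0}]' | egrep 'eef|^force'; done
```

```text
eef_pos: [0.573, 0.2878, 0.0619]
force: [-1.0, -0.8, 5.6]
eef_pos: [0.573, 0.2878, 0.0611]
force: [-1.8, -0.0, 8.1]
```

The force is 8 N, so the plunger is down well past 3 mm. I'll lift off, check the scene and hand in.

```bash

python3 -m crank '[{"twist":[0,0,0],"translation":[0,0,0.4],"claw":0},{"twist":[0,0,0],"translation":[0,0,-3],"claw":0},{"twist":[0,0,0],"translation":[0,0,-10],"claw":0},{"twist":[0,0,0],"translation":[0,0,-25],"claw":0},{"twist":[0,0,0],"translation":[0,0,-30],"claw":0},{"twist":[0,0,0],"translation":[0,0,-30],"claw":0},{"twist":[0,0,0],"translation":[0,0,0],"claw":0},{"twist":[0,0,0],"translation":[0,0,0],"claw":0},{"twist":[0,0,0],"translation":[0,0,0],"claw":0}]'
python3 - <<'E'
from h import *
p,im=snap("scene","s16");b=cv2.imread("pics/s15.png")[:,:,::-1].astype(int)
d=np.abs(im.astype(int)-b).max(2)[195:300,262:365];print("changed px carrier area",(d>60).sum())
print(tool()[2]["t"])
E
```

```text
t: 33.38
eef_pos: [0.5723, 0.288, 0.1573]
orientation: [0.002, 0.619, 0.785, -0.001]
force: [-0.0, 0.7, -0.2]
gripper_width: -0.0001
grasp_force: 0.0
changed px carrier area 95
33.4333
```

```bash
python3 - <<'E'
import cv2,numpy as np
a=cv2.imread("pics/s16.png").astype(int);b=cv2.imread("pics/s15.png").astype(int)
v,u=np.where(np.abs(a-b).max(2)[195:300,262:365]>60);print(np.percentile(u+262,[0,25,50,75,100]),np.percentile(v+195,[0,25,50,75,100]))
m=(a[:,:,2]>90)&(a[:,:,2]>2.2*a[:,:,1])
print([(r,int(np.where(m[r,286:345])[0].min()+286),int(np.where(m[r,286:345])[0].max()+286)) for r in range(204,284,8)])
print([a[r,262:298:2].mean(1).round().astype(int).tolist() for r in (242,250)])
E
```

```text
[262. 263. 265. 267. 270.] [203. 225. 228. 232. 247.]
[(204, 313, 316), (212, 305, 322), (220, 300, 328), (228, 300, 326), (236, 298, 325), (244, 297, 324), (252, 297, 322), (260, 296, 321), (268, 290, 322), (276, 292, 320)]
[[81, 172, 225, 214, 168, 118, 108, 111, 112, 112, 112, 131, 120, 45, 35, 33, 100, 121], [34, 204, 122, 52, 93, 106, 111, 114, 112, 111, 110, 99, 69, 23, 202, 137, 34, 41]]
```

The only change is the arm's shadow on the counter; the bottle and shaker haven't moved. Handing in.

```bash
python3 -c "
from cell import arm
print(arm.close_job())"
```

```text
the job is handed in; nothing more can be done
None
```

I stood the red bottle up and let it go, put it in the red-ringed pocket and the shaker in the white-ringed one, rang the bell with about 8 N on the plunger, and handed the job in at about 33 s; no verdict came back.

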